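Turn over the top tumbler and stand it between soap and jar

ROBOT

A 7-joint arm with a two-finger parallel gripper is mounted at the origin on the work surface. World frame = base frame: x ahead of the robot, y to its left, z up, the work surface at z = 0. Lengths are in m, angles in rad, forces in N, time in s.
With the tool pointing down it reaches from about 0.425 to 0.875 m from the base axis. Payload 4.7 kg.
Tool frame: the origin (TCP) lies midway between the tips of the shut fingers; the grasp point (between the pads) lies 19 mm behind it (robot.hold_point_z is the distance from the TCP to the grasp point, in m); y points along the fingers, x is the direction in which the jaws open and shut, and the axes are right-handed (so a half turn about y gives the same grasp; the last joint's range is limited). The gripper opens to 87 mm and grips with 3 to 60 N. Pads are 19 mm wide; open, the fingers measure 117 mm over their backs; the gripper's body (75 mm by 190 mm) begins 51 mm behind the grasp point.
Start: joints at [1.312, 0.321, -0.07, 1.45, 0.023, 1.371, -0.057], TCP at [0.175, -0.626, 0.223] pointing down, gripper open.
Joint ranges: [-2.86, 2.86], [-0.3, 2.09], [-1.38, 1.24], [0.06, 2.45], [-1.56, 4.7], [0.09, 2.05], [-2.69, 2.69]. Speed limits (rad/s): [2.57, 2.57, 3.14, 3.14, 3.14, 3.14, 3.14].

INTERFACE

Orientations are given as a unit quaternion [x, y, z, w].
In Python, from cell import robot gives the robot as it stands.
- The arm moves only by the tool jog_arm, never from a script. Its argument "series" is text: rows parted by semicolons, each of 5 numbers parted by spaces: the finger opening in cm, from 0 to 8.7, then the shift along the world's x, y, z in cm, then the turn about the world's z in rad. In form: grip tx ty tz twist; .... A call has 1 to 12 rows; each row is the pose to reach, as a shift and turn from the pose commanded when the call began; what a row does not reach only later rows make up. A row lasts 1/10 s, in which the tool goes at most 50 mm and 8.59 degrees, less where a joint would pass 70% of its speed; a pose out of reach is approached as far as the arm can. A call with a gripper value outside its range is refused whole. The fingers move at their own pace and stop on an object; the grip force is fixed at half the most. Time passes only in rows, so rows that repeat a pose let the fingers close. It gives the time, the measured TCP pose, the force and the opening at its end, in the units of the state.
- robot.read_state(): the state, without advancing time (a new reading comes with each control period).
- robot.camera(name): name is "scene" or "top" or "wrist"; returns the picture (384x512x3 uint8, red, green, blue); there is no depth.
- robot.get_calibration(name): a dict with "fx", "fy", "cx", "cy" (pixels), "R" (3x3) and "t" (3): a world point X has camera coordinates R X + t. Camera axes: x right, y down, z forward; pixel columns grow to the right and rows downward; lengths in m; the calibration is good to about 2 mm. A picture is of the moment at which its call begins: read the wrist's pose just before it. get_calibration takes no time and is no camera call; for the wrist camera it gives the pose at the moment of the call.
- robot.job_done(): hands the job in, once; it reports no verdict.
Trained networks look in the newest picture that a camera, given by its name, has taken for a name from the list of things; names that differ only in an ending like _2 or _b are one class to them, and where a whole thing is asked for, a point or a joint stands for the part that bears it (a point fixed in the world has none). Each returns a list of dicts, best first, with "p" (0 to 1); they miss things now and then, are a little off and sometimes report something else, mostly with a low value. They report only what shows in the picture. A call takes as long as a camera call. They do not tell look-alikes from the thing itself.
- robot.boxes_of(query, camera): "extent" ([left, top, right, bottom] in pixels, round what is visible of it).
- robot.outline_of(query, camera): "pixels" (384x512 bool, what is visible of it) and "extent" ([left, top, right, bottom] in pixels, round what is visible of it).
- robot.pinpoint(query, camera): "xy" ([column, row] in pixels: a listed point, or the origin of a listed thing).
The state is a dict: "time_s": time; "joints": joint angles; "joint_velocities": joint speeds; "joint_efforts": joint torques, N m; "ee_pos": TCP position; "eef_rot": TCP orientation; "ft_force": force on the tool from outside, world axes, zero at the start; "wrist_torque": the same for the moment, N m; "opening": finger opening in m.
Only numpy, scipy, OpenCV 4.12 (cv2) and the standard library are available. Lean on these libraries where they do the work, as an engineer would, in place of code of your own. Each camera call takes 0.05 s, during which the arm holds its last target. There are 200 camera calls.

TASK

The square tumblers are stacked upside down: lift the blue one off the top, lay it on its side on the grey mat and let go of it there, then take it again and stand it mouth up on the counter, midway between the soap dish and the jar, in line with them and with its sides square to the soap dish. Do not drop it, and leave the white tumbler, the soap dish, the jar and everything else on the counter where they are.

Things in the scene. Friction and masses are not known exactly. Their poses are not given: they have to be found in the camera images.
- top_tumbler: blue square tumbler, 64 x 64 x 100 mm tall, walls 4 mm, 0.14 kg; starts upside down on the white one. Origin at the centre of its mouth; z runs from mouth to foot (up at the start, must point down at the end); x, y square to its flat sides. Its last 6 mm (z 94 to 100) is a smaller foot, 51 mm square, on which it stands mouth up; floor inside at z 88. Pinch it across its 64 mm sides.
- top_tumbler_middle (a point): middle of the blue tumbler, on its axis, 50 mm from the rim and from the foot
- top_tumbler_foot (a point): centre of the blue tumbler's foot (100 mm from the mouth along its z)
- lower_tumbler: white tumbler of the same shape, loose, upside down on the counter under the blue one: its foot (6 mm high, 51 mm square) projects with 2.5 mm play all round into the blue one's mouth, so the blue rim rests 94 mm above the counter. Origin at the centre of its mouth, on the counter; z up.
- mat: grey square mat, fixed to the counter, 150 x 150 mm and 3 mm thick; origin at the centre of its underside, x and y along its edges
- soap_dish: white rectangular soap dish with a green bar of soap, loose, 120 mm (its x) by 80 mm (its y), 42 mm high with the soap; origin at the centre of its underside. The jar lies about 270 mm away along its y axis, on the + or the - side.
- jar: round terracotta jar with a wooden lid, loose, 76 mm diameter, 52 mm high; origin at the centre of its underside
- lotion: yellow lotion bottle, 64 mm diameter, 170 mm tall, bystander; origin at the centre of its underside
- mouthwash: green mouthwash bottle, 66 mm diameter, 190 mm tall, bystander; origin at the centre of its underside
- wrench: wrench, 170 mm long, lying flat beyond the tumblers, bystander; lies along its x
- brush: brush, 180 mm long, lying flat at the back, bystander; lies along its x
- aerator: small steel faucet aerator ring, 32 mm diameter, 14 mm high, bystander; origin at the centre of its underside
Not all that is in view belongs to the job. There is more than one size of the top_tumbler; the one meant has the size given above.

How it is judged:
By the outcome, as a careful person would: the job done as asked, in the order asked, and still so for the second after the job is handed in, with the robot touching nothing.
It also fails if it takes over 61 s, if anything falls off the work surface, if the arm or the gripper's body presses on something with over 40 N, if the wrist force passes 120 N, or if a joint passes its speed limit or range.

## Working session

There is one attempt and no reset: what is moved stays moved. The work goes in short steps, Python scripts to look and compute and a tool call to move; the robot and the scene stay as the last step left them, time stands still between calls to the robot, and variables do not carry over. Pictures are saved under pics/ and viewed, about 8 in all and at most 12, crops included, and the job is handed in when it is done.

Besides the shell and the picture viewer there is one more tool, called after "Call:" as name(argument=value, ...) on one line, values as JSON. jog_arm: Moves the arm, as the interface text tells. Its arguments: {"type":"object","properties":{"series":{"type":"string"}},"required":["series"]}

```bash
ls; mkdir -p pics; cat > h.py <<'E'
import numpy as np, cv2
from cell import robot
def ray(c,u,v):
    k=robot.get_calibration(c); R=np.array(k["R"]);t=np.array(k["t"])
    d=R.T@np.array([(u-k["cx"])/k["fx"],(v-k["cy"])/k["fy"],1.]); return -R.T@t,d
def onz(c,u,v,z):
    o,d=ray(c,u,v); return o+d*(z-o[2])/d[2]
def proj(c,X):
    k=robot.get_calibration(c); p=np.array(k["R"])@np.array(X)+np.array(k["t"])
    return np.array([k["fx"]*p[0]/p[2]+k["cx"],k["fy"]*p[1]/p[2]+k["cy"]])
def snap(c,f=None,s=1.5):
    im=robot.camera(c)
    if f: cv2.imwrite("pics/"+f,cv2.resize(im[:,:,::-1],None,fx=s,fy=s))
    return im
E
python3 - <<'E'
from h import *
a=snap("scene"); b=snap("top")
cv2.imwrite("pics/a.png",np.vstack([a,b])[:,:,::-1].repeat(1,0)[:, :] if 0 else cv2.resize(np.hstack([a,b])[:,:,::-1],(800,300)))
cv2.imwrite("pics/top.png",cv2.resize(b[:,:,::-1],(800,600)))
cv2.imwrite("pics/scene.png",cv2.resize(a[:,:,::-1],(800,600)))
for c in("top","scene"):
    print(c,np.round(ray(c,256,192),3).tolist())
    for n in "top_tumbler lower_tumbler mat soap_dish jar lotion mouthwash wrench brush aerator top_tumbler_foot".split():
        r=robot.pinpoint(n,c); 
        print(n,[(np.round(q["xy"],1).tolist(),round(q["p"],2),np.round(onz(c,*q["xy"],{"top_tumbler":.094,"top_tumbler_foot":.194}.get(n,0))[:2],3).tolist()) for q in r[:4]])
s=robot.read_state(); print(s["time_s"],s["ee_pos"],s["eef_rot"])
E
```

```text
pics
top [[0.537, -0.026, 1.297], [0.045, 0.002, -0.999]]
top_tumbler [([170.9, 230.4], 0.62, [0.46, 0.256]), ([141.1, 228.4], 0.58, [0.466, 0.355])]
lower_tumbler [([174.1, 168.0], 0.74, [0.678, 0.273]), ([175.6, 229.2], 0.68, [0.459, 0.262])]
mat [([240.6, 197.0], 0.93, [0.577, 0.032])]
soap_dish [([377.7, 204.4], 0.72, [0.557, -0.461])]
jar [([304.0, 188.9], 0.78, [0.609, -0.196]), ([166.1, 233.5], 0.52, [0.443, 0.295])]
lotion [([260.7, 143.4], 0.56, [0.772, -0.038]), ([174.7, 167.6], 0.46, [0.68, 0.271]), ([274.1, 232.6], 0.22, [0.451, -0.09])]
mouthwash [([218.1, 144.1], 0.7, [0.767, 0.116])]
wrench [([173.3, 165.0], 0.71, [0.689, 0.276]), ([275.6, 235.7], 0.19, [0.441, -0.095])]
brush [([315.5, 145.4], 0.83, [0.768, -0.237])]
aerator [([274.4, 236.2], 0.51, [0.439, -0.091])]
top_tumbler_foot [([162.5, 233.8], 0.78, [0.456, 0.258]), ([125.0, 231.2], 0.61, [0.463, 0.372]), ([303.2, 190.8], 0.23, [0.593, -0.168])]
scene [[1.067, -0.711, 0.865], [-0.434, 0.606, -0.667]]
top_tumbler [([297.0, 138.3], 0.89, [0.517, 0.277]), ([278.9, 133.3], 0.78, [0.455, 0.266])]
lower_tumbler [([274.8, 159.6], 0.59, [0.457, 0.246]), ([341.6, 178.3], 0.42, [0.683, 0.294])]
mat [([263.2, 212.0], 0.88, [0.572, 0.018])]
soap_dish [([138.7, 329.4], 0.82, [0.566, -0.457])]
jar [([225.4, 262.9], 0.79, [0.602, -0.194])]
lotion [([319.3, 259.1], 0.63, [0.791, -0.037])]
mouthwash [([337.7, 224.0], 0.57, [0.77, 0.105])]
wrench [([341.0, 178.1], 0.54, [0.681, 0.293])]
brush [([268.9, 308.1], 0.83, [0.77, -0.237])]
aerator [([201.1, 212.5], 0.5, [0.428, -0.092])]
top_tumbler_foot [([300.8, 106.1], 0.87, [0.505, 0.304]), ([282.4, 103.4], 0.76, [0.451, 0.283])]
1.2 [ 0.17512441 -0.62596183  0.22257577] [ 0.56336912 -0.42735149  0.42736014 -0.56333759]
```

View pics/top.png

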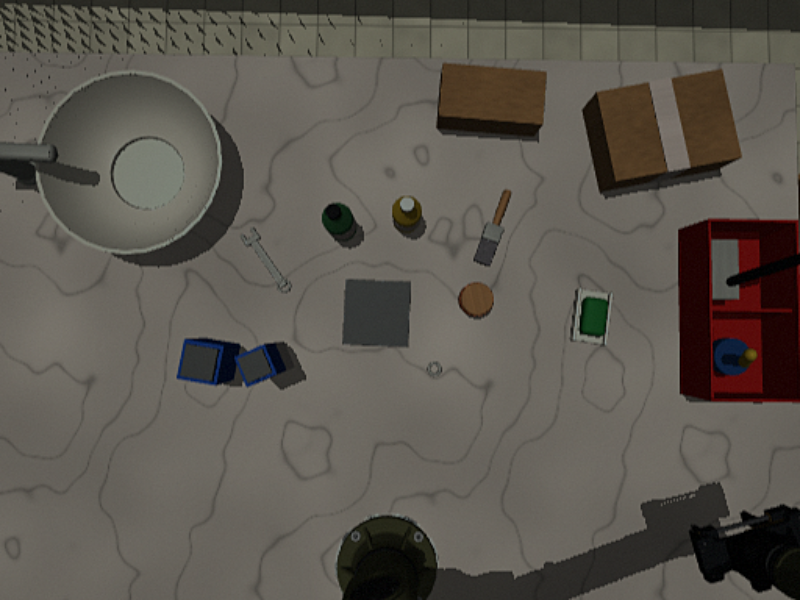

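View pics/scene.png

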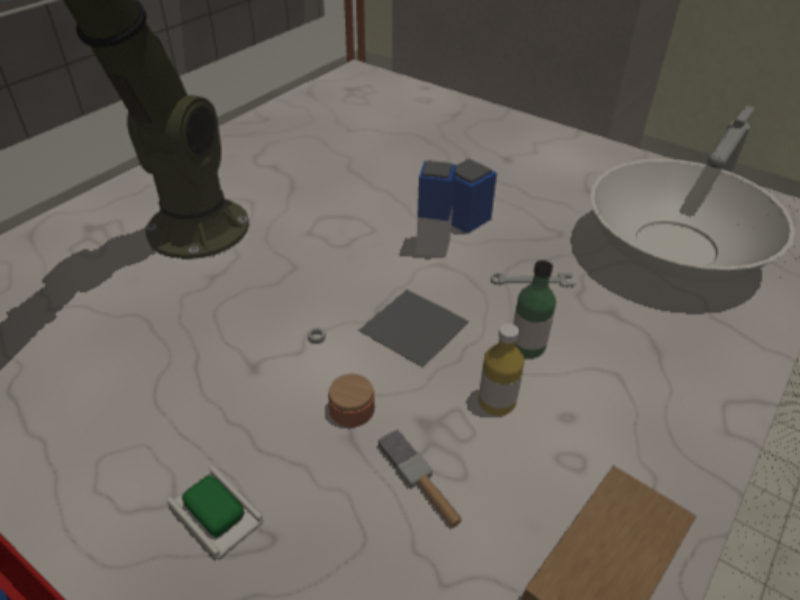

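```bash
python3 - <<'E'
from h import *
from scipy.spatial.transform import Rotation as Ro
s=robot.read_state(); print(Ro.from_quat(s["eef_rot"]).as_matrix().round(3), robot.hold_point_z)
k=robot.get_calibration("wrist");print(np.array(k["R"]).round(3),(-np.array(k["R"]).T@k["t"]-s["ee_pos"]).round(3),k["fx"])
E
```

```text
[[ 0.269 -0.     0.963]
 [-0.963 -0.     0.269]
 [ 0.    -1.    -0.   ]] 0.0187
[[ 0.269 -0.963 -0.001]
 [-0.918 -0.257  0.304]
 [-0.293 -0.081 -0.953]] [0.08  0.021 0.162] 318.89625263336364
```

Top view: two blue tumblers, at (258,363) and (207,361) of the 800-px picture. In the scene view the one at (435,190) sits on the white tumbler; the one at (473,195) is larger. The first fits the task, and I'll confirm it from the wrist camera.

Call:
jog_arm(series="8.7 5 0 12 0.1;8.7 37.5 43 14 0.75;8.7 37.5 43 14 0.75;8.7 37.5 43 14 0.75;8.7 37.5 43 14 0.75;8.7 37.5 43 14 0.75;8.7 37.5 43 14 0.75;8.7 37.5 43 14 0.75;8.7 37.5 43 14 0.75;8.7 37.5 43 14 0.75;8.7 37.5 43 14 0.75;8.7 37.5 43 14 0.75")

```text
time_s: 2.4
ee_pos: [0.541, -0.2065, 0.3607]
eef_rot: [0.681, -0.191, 0.192, -0.68]
ft_force: [0.5, -0.3, 0.0]
opening: 0.087
```

Call:
jog_arm(series="8.7 -9.3 45.6 2 0.75;8.7 -9.3 45.6 2 0.75;8.7 -9.3 45.6 2 0.75;8.7 -9.3 45.6 2 0.75;8.7 -9.3 45.6 2 0.75;8.7 -9.3 45.6 2 0.75;8.7 -9.3 45.6 2 0.75;8.7 -9.3 45.6 2 0.75;8.7 -9.3 45.6 2 0.75;8.7 -9.3 45.6 2 0.75;8.7 -9.3 45.6 2 0.75;8.7 -9.3 45.6 2 0.75")

```text
time_s: 3.6
ee_pos: [0.4475, 0.247, 0.3799]
eef_rot: [0.704, 0.071, -0.071, -0.703]
ft_force: [0.7, 0.8, -0.9]
opening: 0.0869
```

```bash
python3 - <<'E'
from h import *
from scipy.spatial.transform import Rotation as Ro
s=robot.read_state(); print(s["time_s"],s["ee_pos"].round(3),np.degrees(s["joints"]).round(), Ro.from_quat(s["eef_rot"]).as_matrix().round(3)[:,0])
snap("wrist","w1.png")
for n in "top_tumbler lower_tumbler".split():
  for q in robot.outline_of(n,"wrist"): 
    print(n,q["p"],q["extent"])
for n in "top_tumbler top_tumbler_foot".split():
  for q in robot.pinpoint(n,"wrist"):
    print(n,round(q["p"],2),np.round(q["xy"]),onz("wrist",*q["xy"],.094 if n=="top_tumbler" else .194).round(3))
E
```

```text
3.6 [0.447 0.247 0.38 ] [ 23.   2. -56.  85.   2.  94. -21.] [0.98 0.2  0.  ]
top_tumbler 0.79 [241.1, 0.5, 331.4, 91.3]
top_tumbler 0.69 [227.3, 118.2, 296.1, 193.3]
top_tumbler 0.53 [208.7, 303.2, 227.0, 322.0]
lower_tumbler 0.74 [235.4, 119.5, 274.7, 125.1]
top_tumbler 0.9 [274.  55.] [0.448 0.374 0.094]
top_tumbler 0.58 [260. 143.] [0.453 0.259 0.094]
top_tumbler_foot 0.87 [289.  44.] [0.456 0.377 0.194]
top_tumbler_foot 0.66 [262. 159.] [0.454 0.257 0.194]
```

View pics/w1.png

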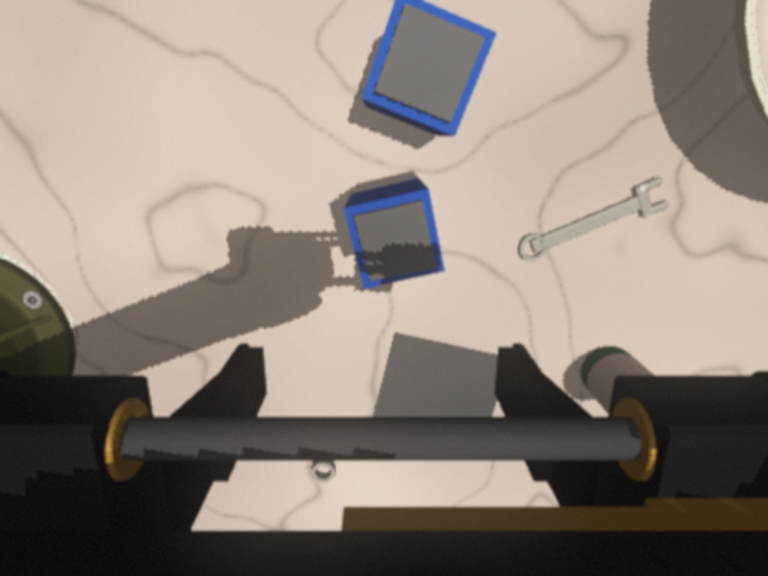

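Two candidates: (395,235), about 64 mm wide and over a visible base, and (430,65), clearly larger and standing alone. The first is the 64 mm one on the white tumbler. I'll take its yaw and centre, using a crop to confirm.

```bash
python3 - <<'E'
from h import *
im=cv2.imread("pics/w1.png"); cv2.imwrite("pics/c1.png",cv2.resize(im[150:310,310:480],None,fx=4,fy=3.7))
for nm,C,zs in (("t",[(345,207),(430,187),(443,271),(366,288)],(.188,)),("big",[(400,-2),(495,34),(455,134),(365,99)],(.1,.15))):
  for z in zs:
    P=np.array([onz("wrist",u/1.5,v/1.5,z) for u,v in C])[:,:2]
    e=np.roll(P,-1,0)-P
    print(nm,z,P.round(3).tolist(),P.mean(0).round(4),np.linalg.norm(e,axis=1).round(3),np.degrees(np.arctan2(e[:,1],e[:,0])).round(1))
E
```

```text
t 0.188 [[0.415, 0.272], [0.473, 0.299], [0.497, 0.239], [0.442, 0.214]] [0.4565 0.2561] [0.064 0.065 0.061 0.064] [  24.5  -67.9 -155.6  114.8]
big 0.1 [[0.425, 0.434], [0.508, 0.424], [0.494, 0.341], [0.411, 0.354]] [0.4596 0.3882] [0.083 0.084 0.084 0.082] [ -7.  -99.  171.4  80.5]
big 0.15 [[0.426, 0.422], [0.499, 0.413], [0.487, 0.339], [0.414, 0.35]] [0.4563 0.3813] [0.074 0.075 0.074 0.073] [ -7.  -99.  171.4  80.5]
```

View pics/c1.png

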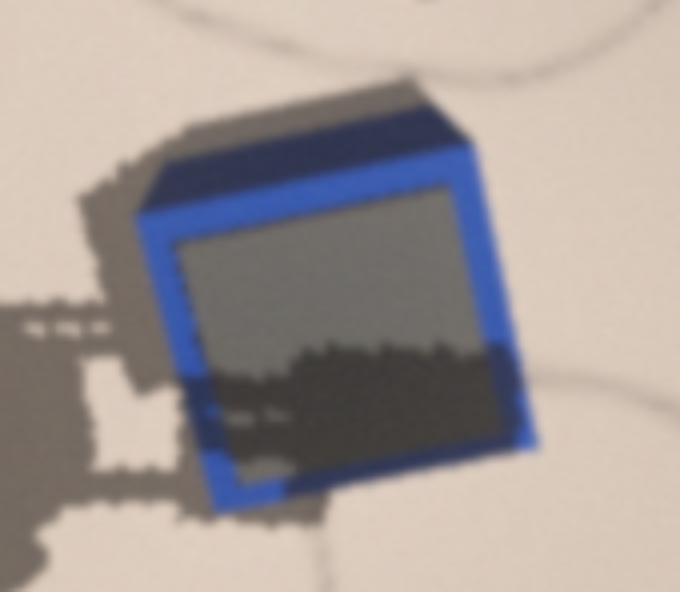

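Call:
jog_arm(series="8.7 0 -0.4 -4 0.11;8.7 0 -0.4 -8 0.22;8.7 0 -0.4 -12 0.22;8.7 0 -0.4 -15 0.22;8.7 0 -0.4 -15 0.22;8.7 0 -0.4 -15 0.22")

```text
time_s: 4.45
ee_pos: [0.4475, 0.2435, 0.2306]
eef_rot: [-0.691, -0.148, 0.148, 0.692]
ft_force: [-0.1, 0.2, 1.3]
opening: 0.0868
```

```bash
python3 - <<'E'
from h import *
from scipy.spatial.transform import Rotation as Ro
snap("wrist","w2.png")
s=robot.read_state(); print(s["time_s"],s["ee_pos"].round(4),np.degrees(np.arctan2(*Ro.from_quat(s["eef_rot"]).as_matrix()[:2,0][::-1])))
for c in ("wrist",):
 for q in robot.pinpoint("top_tumbler_foot",c): print(q["p"],q["xy"],onz(c,*q["xy"],.194).round(4))
E
```

```text
4.5 [0.4481 0.2441 0.2316] 24.138015306065608
0.82 [272.1, 210.2] [0.4557 0.2544 0.194 ]
0.78 [347.9, 28.0] [0.448  0.3716 0.194 ]
```

View pics/w2.png

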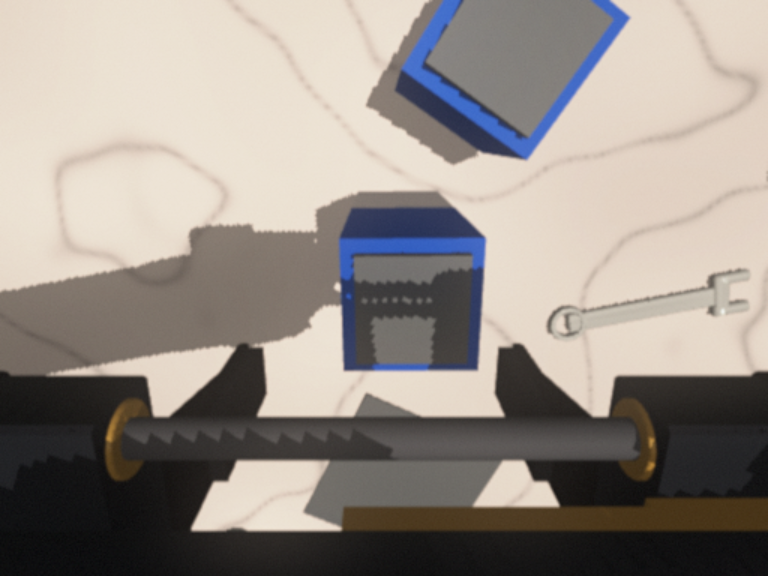

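Sides are square to the jaws; the fingers need to shift about 12 mm along the jaw axis. Move over and descend.

Call:
jog_arm(series="8.7 0.9 1.1 0 0;8.7 0.9 1.1 -3 0;8.7 0.9 1.1 -6 0;8.7 0.9 1.1 -8.6 0;8.7 0.9 1.1 -8.6 0;0 0.9 1.1 -8.6 0;0 0.9 1.1 -8.6 0;0 0.9 1.1 -8.6 0;0 0.9 1.1 -8.6 0;0 0.9 1.1 -8.6 0")

```text
time_s: 5.55
ee_pos: [0.4571, 0.2553, 0.1452]
eef_rot: [-0.691, -0.149, 0.147, 0.691]
ft_force: [1.0, -0.7, 5.6]
opening: 0.0635
```

Call:
jog_arm(series="0 0 0 1 0;0 0 0 2 0;0 0 0 3 0;0 0 0 3 0")

```text
time_s: 5.95
ee_pos: [0.457, 0.2555, 0.1757]
eef_rot: [-0.691, -0.149, 0.147, 0.691]
ft_force: [0.3, 0.4, -1.1]
opening: 0.0638
```

```bash
python3 - <<'E'
from h import *
s=robot.read_state(); print(s["ee_pos"],s["opening"],s["ft_force"])
a=snap("scene"); b=snap("wrist")
cv2.imwrite("pics/l.png",np.hstack([cv2.resize(a[70:200,220:350],(400,400)),cv2.resize(b,(400,300)) if 0 else cv2.resize(b[0:384],(400,400))])[:,:,::-1])
im=robot.camera("top")
for q in robot.outline_of("mat","top"):
  c,_=cv2.findContours(q["pixels"].astype(np.uint8),0,2); r=cv2.minAreaRect(max(c,key=cv2.contourArea)); B=cv2.boxPoints(r)
  P=np.array([onz("top",*p,.003)[:2] for p in B]); e=np.roll(P,-1,0)-P
  print(q["p"],P.round(4).tolist(),P.mean(0).round(4),np.linalg.norm(e,axis=1).round(3),np.degrees(np.arctan2(e[:,1],e[:,0])).round(1))
E
```

```text
[0.45698848 0.25547309 0.17573622] 0.06384083612069417 [ 0.27845113  0.42617526 -1.06233564]
0.81 [[0.4927, 0.1091], [0.6427, 0.1055], [0.6382, -0.046], [0.4881, -0.0414]] [0.5654 0.0318] [0.15  0.152 0.15  0.151] [ -1.4 -91.7 178.2  88.3]
0.35 [[0.4839, 0.3014], [0.4972, 0.2709], [0.4289, 0.2404], [0.4157, 0.2708]] [0.4564 0.2709] [0.033 0.075 0.033 0.075] [ -66.6 -155.9  113.4   24.1]
```

View pics/l.png

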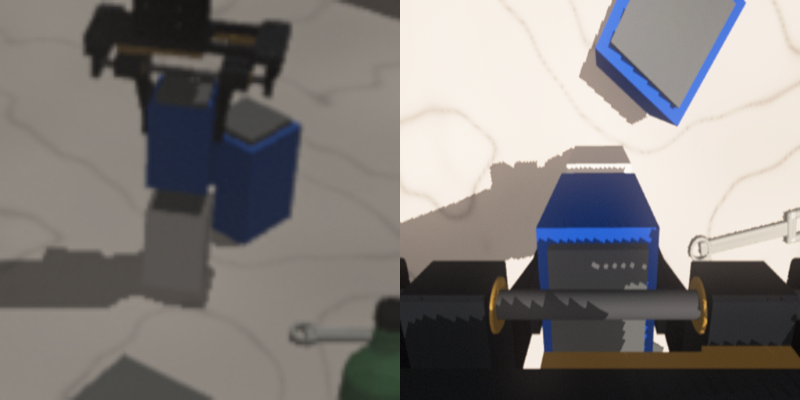

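Lifted cleanly: blue above white, upright, opening 63.8 mm. The mat's near (+y) edge is at y≈0.107, yaw −1.5°. Since the tool can't tilt, I'll hinge the tumbler in the grip about the mat's edge step.

Call:
jog_arm(series="0 3 -3 1 -0.1;0 7 -6 1 -0.25;0 11.1 -10.3 0 -0.4;0 11.1 -10.3 0 -0.447;0 11.1 -10.3 -4 -0.447;0 11.1 -10.3 -8 -0.447;0 11.1 -10.3 -10.5 -0.447;0 11.1 -10.3 -11.5 -0.447;0 11.1 -10.3 -11.5 -0.447")

```text
time_s: 7.05
ee_pos: [0.5659, 0.1516, 0.0574]
eef_rot: [0.707, -0.01, 0.008, -0.707]
ft_force: [0.3, 0.0, -0.4]
opening: 0.0639
```

Call:
jog_arm(series="0 0 0 -0.3 0;0 0 0 -0.6 0;0 0 0 -0.7 0;0 0 0 -0.7 0")

```text
time_s: 7.45
ee_pos: [0.5675, 0.1519, 0.0525]
eef_rot: [0.707, -0.008, 0.009, -0.707]
ft_force: [-0.3, 0.0, -0.4]
opening: 0.0641
```

```bash
python3 - <<'E'
from h import *
a=snap("scene"); print(proj("scene",(.568,.107,0)))
cv2.imwrite("pics/m1.png",cv2.resize(a[110:240,200:350],(750,600),interpolation=2)[:,:,::-1])
E
```

```text
[279.16483095 195.08745619]
```

View pics/m1.png

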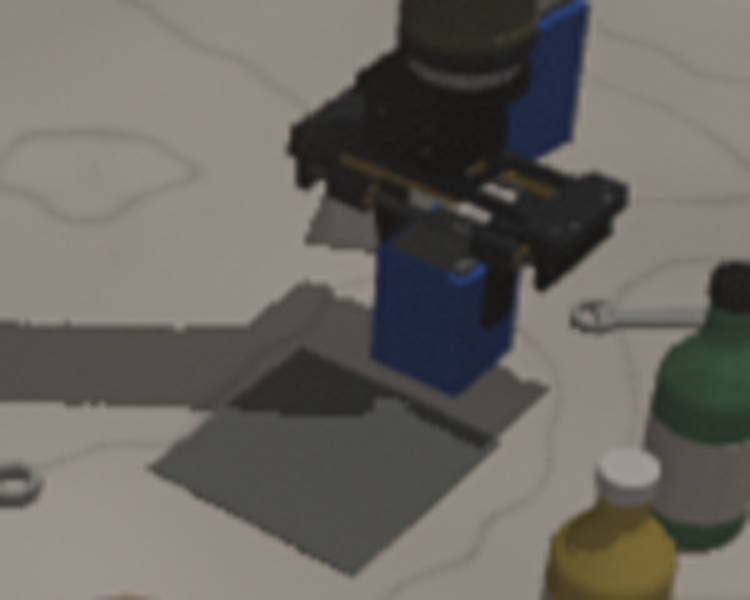

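Tumbler upright just short of the mat's edge, in line with it. Push in to find the step.

Call:
jog_arm(series="0 0 -0.5 -0.1 0;0 0 -1.0 -0.1 0;0 0 -1.0 -0.1 0")

```text
time_s: 7.8
ee_pos: [0.5675, 0.1406, 0.0512]
eef_rot: [0.707, -0.009, 0.01, -0.707]
ft_force: [-0.6, -0.2, 0.7]
opening: 0.0637
```

Call:
jog_arm(series="0 0 -0.2 0 0;0 0 -0.4 0 0;0 0 -0.4 0 0")

```text
time_s: 8.1
ee_pos: [0.5673, 0.138, 0.0512]
eef_rot: [-0.707, 0.009, -0.009, 0.707]
ft_force: [-0.2, 1.0, 2.0]
opening: 0.0636
```

Call:
jog_arm(series="0 0 -0.2 0 0;0 0 -0.4 0 0;0 0 -0.4 0 0")

```text
time_s: 8.4
ee_pos: [0.5673, 0.1354, 0.0513]
eef_rot: [-0.706, 0.008, -0.009, 0.708]
ft_force: [0.6, 4.1, 2.0]
opening: 0.0639
```

Call:
jog_arm(series="0 0 -0.7 0.3 0;0 0 -1.45 0.55 0;0 0 -1.45 0.55 0")

```text
time_s: 8.7
ee_pos: [0.5666, 0.1208, 0.0563]
eef_rot: [-0.706, 0.009, -0.009, 0.708]
ft_force: [-0.2, 4.4, 0.6]
opening: 0.0639
```

```bash
python3 - <<'E'
from h import *
a=snap("scene"); s=robot.read_state(); print(s["ft_force"],s["ee_pos"],s["wrist_torque"])
cv2.imwrite("pics/m2.png",cv2.resize(a[120:220,230:330],(600,600),interpolation=2)[:,:,::-1])
E
```

```text
[0.11048534 5.5676653  1.06899264] [0.56659236 0.12073142 0.05625401] [ 1.34037266 -0.04828801  0.01698227]
```

View pics/m2.png

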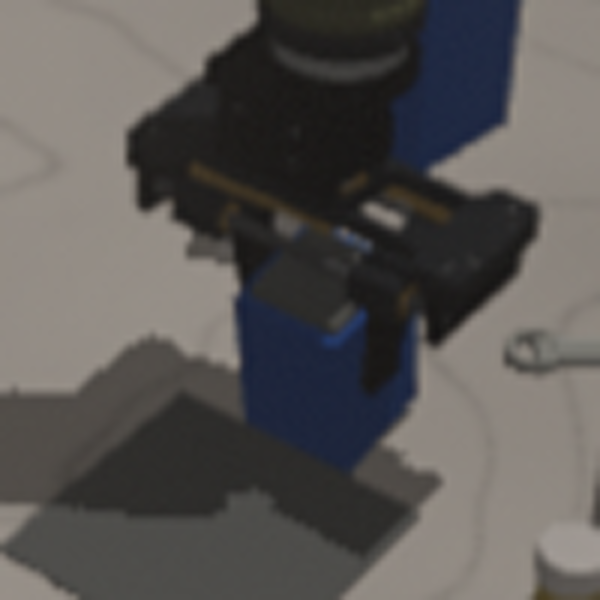

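It is hinging as planned at 5 N. Continue the arc.

Call:
jog_arm(series="0 0 -1 0.1 0;0 0 -1.95 0.1 0;0 0 -2.9 0 0;0 0 -3.85 -0.3 0;0 0 -4.7 -0.7 0;0 0 -5.5 -1.2 0;0 0 -6.3 -1.8 0;0 0 -6.95 -2.5 0;0 0 -6.95 -2.5 0")

```text
time_s: 9.65
ee_pos: [0.5667, 0.0485, 0.0311]
eef_rot: [0.707, -0.01, 0.009, -0.707]
ft_force: [-0.7, 1.4, 1.3]
opening: 0.064
```

Call:
jog_arm(series="0 0 -0.5 -0.7 0;0 0 -0.9 -1.3 0;0 0 -1.1 -1.6 0;0 0 -1.1 -1.7 0;0 0 -1.1 -1.7 0")

```text
time_s: 10.15
ee_pos: [0.5674, 0.0372, 0.0149]
eef_rot: [0.708, -0.009, 0.009, -0.706]
ft_force: [-0.7, -2.0, 5.9]
opening: 0.0638
```

```bash
python3 - <<'E'
from h import *
a=snap("scene"); s=robot.read_state(); print(s["ft_force"],s["ee_pos"],s["wrist_torque"])
cv2.imwrite("pics/m3.png",cv2.resize(a[130:250,220:340],(600,600),interpolation=2)[:,:,::-1])
E
```

```text
[-0.87716944 -0.96312065  5.73723211] [0.56740875 0.03725225 0.01494506] [0.18051722 0.20788651 0.0646201 ]
```

View pics/m3.png

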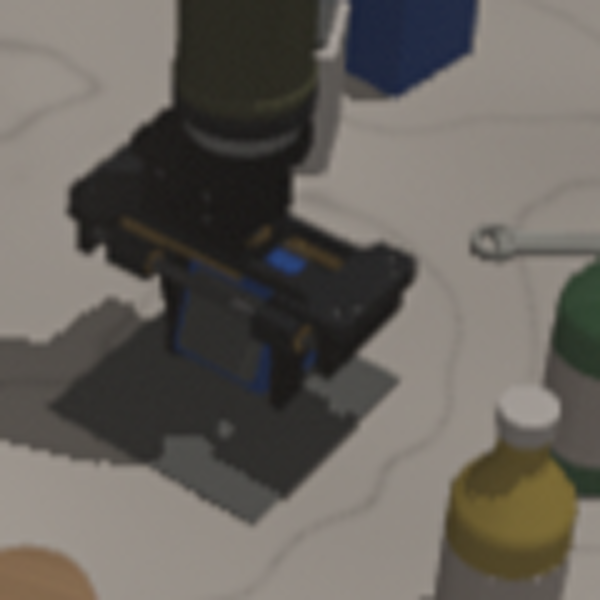

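Lying on the mat, foot toward −y. Slide it fully onto the mat, release, back off and look.

Call:
jog_arm(series="0 0 -0.5 0.1 0;0 0 -1.2 0.1 0;0 0 -2 0.1 0;0 0 -2 0 0;8.7 0 -2 0 0;8.7 0 -2 0 0;8.7 0 -2 0 0;8.7 0 -2 0 0;8.7 0 -2 4 0;8.7 0 -2 9 0;8.7 0 -2 12 0;8.7 0 -2 12 0")

```text
time_s: 11.4
ee_pos: [0.5703, 0.0193, 0.1394]
eef_rot: [0.707, -0.006, 0.012, -0.707]
ft_force: [-0.0, -0.1, 0.2]
opening: 0.0866
```

```bash
python3 - <<'E'
from h import *
b=snap("wrist"); s=robot.read_state(); print(s["ee_pos"],s["opening"])
a=snap("scene"); t=snap("top")
cv2.imwrite("pics/m4.png",np.hstack([cv2.resize(a[130:260,210:340],(400,400)),cv2.resize(b,(400,400))])[:,:,::-1])
for n in("top_tumbler","top_tumbler_middle","top_tumbler_foot"):
  for c in("wrist","scene"):
    for q in robot.pinpoint(n,c)[:2]: print(n,c,round(q["p"],2),onz(c,*q["xy"],.035).round(4))
for q in robot.outline_of("soap_dish","top")[:1]:
  k,_=cv2.findContours(q["pixels"].astype(np.uint8),0,2); r=cv2.minAreaRect(max(k,key=cv2.contourArea)); P=np.array([onz("top",*p,.015)[:2] for p in cv2.boxPoints(r)])
  e=np.roll(P,-1,0)-P; print("dish",P.mean(0).round(4),np.linalg.norm(e,axis=1).round(3),np.degrees(np.arctan2(e[:,1],e[:,0])).round(1))
E
```

```text
[0.56863829 0.01889892 0.13667698] 0.08727992586429555
top_tumbler wrist 0.94 [0.5641 0.0934 0.035 ]
top_tumbler scene 0.82 [0.5721 0.1035 0.035 ]
top_tumbler scene 0.66 [0.4836 0.3481 0.035 ]
top_tumbler_middle wrist 0.94 [0.5623 0.0416 0.035 ]
top_tumbler_middle scene 0.67 [0.4346 0.4179 0.035 ]
top_tumbler_middle scene 0.64 [0.5646 0.0927 0.035 ]
top_tumbler_foot scene 0.73 [0.389  0.5372 0.035 ]
top_tumbler_foot scene 0.67 [ 0.5718 -0.0018  0.035 ]
dish [ 0.5629 -0.4571] [0.12  0.086 0.12  0.086] [ -7.3 -96.4 172.5  83.6]
```

View pics/m4.png

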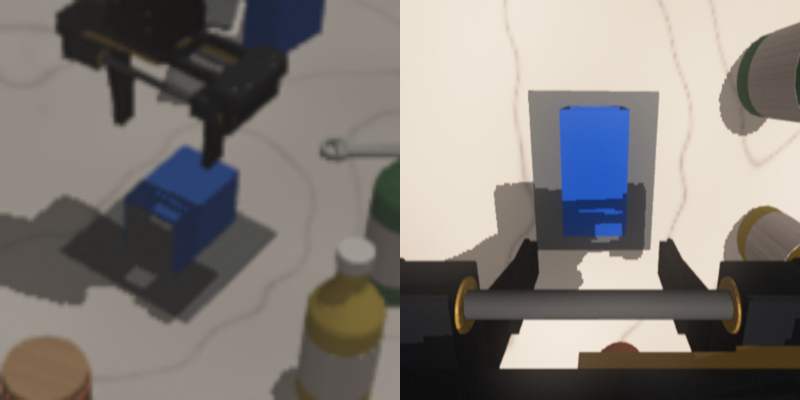

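It lies on the mat, released. Next the mouth-up hinge: grip near the mouth, bring only the 6.5 mm shoulder strip beside the foot against the mat's (−x,+y) corner, and rotate about it. This needs an accurate mat corner.

```bash
python3 - <<'E'
from h import *
b=robot.camera("wrist"); s=robot.read_state(); print(s["ee_pos"],s["time_s"])
hsv=cv2.cvtColor(b,cv2.COLOR_RGB2HSV)
blue=(hsv[...,1]>120)&(hsv[...,0]>100)&(hsv[...,0]<130)
g=b.mean(2)
for v in (95,100,110,120,130,140,150):
  r=g[v]; row=[i for i in range(120,260) if r[i-1]>150>=r[i]][:1]
  bl=np.where(blue[v])[0]
  print(v,[onz("wrist",i-.5+(r[i-1]-150)/max(r[i-1]-r[i],1)-.5,v,.003).round(4)[:2].tolist() for i in row], onz("wrist",bl.min()-.5,v,.067).round(4)[:2],onz("wrist",bl.max()+.5,v,.067).round(4)[:2])
for u in (172,180,190,200,290,300,310,318):
  c=g[:,u]; 
  for j in range(60,130):
    if c[j-1]>150>=c[j]: print("far",u,onz("wrist",u,j-1+(c[j-1]-150)/(c[j-1]-c[j]),.003).round(4)[:2]);break
for q in robot.outline_of("top_tumbler","wrist")[:1]: print(q["extent"], [onz("wrist",250,q["extent"][1],z).round(4)[1] for z in (.067,.003)])
# white tumbler check from top
t=robot.camera("top")
for q in robot.outline_of("lower_tumbler","top")[:2]:
  k,_=cv2.findContours(q["pixels"].astype(np.uint8),0,2); P=np.array([onz("top",*p,.094)[:2] for p in cv2.boxPoints(cv2.minAreaRect(max(k,key=cv2.contourArea)))])
  print("white",round(q["p"],2),P.round(3).tolist(),P.mean(0).round(4))
E
```

```text
[0.56680138 0.01895282 0.13385453] 11.95Traceback (most recent call last):
  File "<stdin>", line 9, in <module>
    return umr_minimum(a, axis, None, out, keepdims, initial, where)
ValueError: zero-size array to reduction operation minimum which has no identity
```

```bash
python3 - <<'E'
from h import *
b=robot.camera("wrist"); s=robot.read_state(); print(s["ee_pos"],s["time_s"])
np.save("b.npy",b)
hsv=cv2.cvtColor(b,cv2.COLOR_RGB2HSV)
blue=(hsv[...,1]>120)&(hsv[...,0]>100)&(hsv[...,0]<130)
g=b.mean(2); print(g[100,140:260:6].round(), g[60:130:5,185].round())
T=150
for v in (100,110,120,130,140,150,160):
  r=g[v]; row=[i for i in range(120,260) if r[i-1]>T>=r[i]][:1]; bl=np.where(blue[v])[0]
  print(v,[onz("wrist",i-1+(r[i-1]-T)/(r[i-1]-r[i]),v,.003).round(4)[:2].tolist() for i in row], [onz("wrist",x,v,.067).round(4)[:2] for x in (bl.min()-.5,bl.max()+.5)] if len(bl) else "")
for u in (172,180,190,200,290,300,310,318):
  c=g[:,u]
  for j in range(60,130):
    if c[j-1]>T>=c[j]: print("far",u,onz("wrist",u,j-1+(c[j-1]-T)/(c[j-1]-c[j]),.003).round(4)[:2]);break
for q in robot.outline_of("top_tumbler","wrist")[:1]: print(q["extent"], [onz("wrist",250,q["extent"][1],z).round(4)[1] for z in (.067,.003)])
t=robot.camera("top")
for q in robot.outline_of("lower_tumbler","top")[:2]:
  k,_=cv2.findContours(q["pixels"].astype(np.uint8),0,2); P=np.array([onz("top",*p,.094)[:2] for p in cv2.boxPoints(cv2.minAreaRect(max(k,key=cv2.contourArea)))])
  print("white",round(q["p"],2),P.round(3).tolist(),P.mean(0).round(4))
E
```

```text
[0.56692885 0.01900489 0.13406177] 12.0
[227. 223. 214. 223. 225. 127. 128. 127. 128. 125. 126. 126. 123. 123.
 129. 128. 129. 127. 125. 127.] [226. 225. 226. 224. 226. 221. 129. 128. 127. 125. 124. 125. 124. 123.]
100 [[0.4932, 0.0948]] 
110 [[0.4929, 0.0862]] [array([0.5363, 0.0888]), array([0.6003, 0.0871])]
120 [[0.4926, 0.0775]] [array([0.5358, 0.0819]), array([0.5998, 0.0803])]
130 [[0.4921, 0.0686]] [array([0.536, 0.075]), array([0.5999, 0.0734])]
140 [[0.4921, 0.0596]] [array([0.5356, 0.0679]), array([0.5993, 0.0663])]
150 [[0.4917, 0.0504]] [array([0.5358, 0.0607]), array([0.5994, 0.0591])]
160 [[0.4913, 0.0409]] [array([0.5353, 0.0533]), array([0.5996, 0.0517])]
far 172 [0.4969 0.1057]
far 180 [0.5039 0.1056]
far 190 [0.5126 0.1054]
far 200 [0.5213 0.1052]
far 290 [0.5998 0.1029]
far 300 [0.6086 0.1027]
far 310 [0.6173 0.1026]
far 318 [0.6243 0.1019]
[209.0, 100.4, 301.8, 236.6] [np.float64(0.0944), np.float64(0.0927)]
white 0.68 [[0.473, 0.299], [0.504, 0.224], [0.445, 0.198], [0.414, 0.273]] [0.459  0.2484]
```

Call:
jog_arm(series="8.7 0 3.35 -3 0;8.7 0 3.35 -7 0;8.7 0 3.35 -11 0;8.7 0 3.35 -11.75 0;8.7 0 3.35 -11.75 0;8.7 0 3.35 -11.75 0;0 0 3.35 -11.75 0;0 0 3.35 -11.75 0;0 0 3.35 -11.75 0;0 0 3.35 -11.75 0;0 0 3.35 -11.75 0")

```text
time_s: 13.25
ee_pos: [0.5676, 0.0523, 0.0176]
eef_rot: [0.707, -0.009, 0.009, -0.707]
ft_force: [-0.3, -0.1, 4.0]
opening: 0.0634
```

Call:
jog_arm(series="0 0 0 2 0;0 0 0 4 0;0 0 0 4 0;0 0 0 4 0")

```text
time_s: 13.65
ee_pos: [0.5669, 0.0522, 0.0565]
eef_rot: [0.707, -0.009, 0.009, -0.707]
ft_force: [-0.0, -1.0, -1.5]
opening: 0.0637
```

```bash
python3 - <<'E'
from h import *
b=robot.camera("wrist"); s=robot.read_state(); print(s["ee_pos"],s["time_s"],s["opening"],s["wrist_torque"])
h=s["ee_pos"]+[0,0,.0187]; 
hsv=cv2.cvtColor(b,cv2.COLOR_RGB2HSV); m=(hsv[...,1]>120)&(hsv[...,0]>100)&(hsv[...,0]<130)
m[230:]=0; n,l,st,_=cv2.connectedComponentsWithStats(m.astype(np.uint8)); print(st[1:][st[1:,4]>200])
for p in (30,0,):
  f=np.radians(p); 
  for ax in (37.5,0):
    print(p,ax,proj("wrist",h+[0,ax/1e3*np.cos(f)-.032*np.sin(f),ax/1e3*np.sin(f)+.032*np.cos(f)]).round())
a=robot.camera("scene")
for nme in("top_tumbler","top_tumbler_foot"):
  for q in robot.pinpoint(nme,"scene")[:2]: print(nme,round(q["p"],2),np.round(q["xy"]))
for p in(0,30,60):
  f=np.radians(p); print(p,[proj("scene",h+[0,k*np.cos(f),k*np.sin(f)]).round().tolist() for k in(.0375,-.0625)])
E
```

```text
[0.56635796 0.0521154  0.0559263 ] 13.7 0.06381238238692434 [ 0.00900324 -0.07326077 -0.01827522]
[[ 168  170  170   60 8970]]
30 37.5 [255. 286.]
30 0 [257. 325.]
0 37.5 [254. 215.]
0 0 [256. 300.]
top_tumbler 0.93 [280. 180.]
top_tumbler 0.85 [298. 140.]
top_tumbler_foot 0.95 [259. 198.]
top_tumbler_foot 0.68 [301. 110.]
0 [[277.0, 179.0], [256.0, 198.0]]
30 [[276.0, 175.0], [258.0, 204.0]]
60 [[273.0, 174.0], [262.0, 206.0]]
```

Call:
jog_arm(series="0 -3.4 3.8 0 0;0 -6.8 7.6 0 0;0 -10.2 11.4 0 0;0 -10.2 11.4 0 0;0 -10.2 11.4 -2 0;0 -10.2 11.4 -3.5 0;0 -10.2 11.4 -3.9 0;0 -10.2 11.4 -3.9 0;0 -10.2 11.4 -3.9 0")

```text
time_s: 14.75
ee_pos: [0.4654, 0.1664, 0.018]
eef_rot: [-0.707, 0.009, -0.009, 0.707]
ft_force: [0.5, -0.4, -0.6]
opening: 0.0639
```

```bash
python3 - <<'E'
from h import *
b=robot.camera("wrist"); s=robot.read_state(); print(s["ee_pos"],s["time_s"],s["ft_force"])
a=robot.camera("scene"); np.save("a.npy",a)
h=s["ee_pos"]+[0,0,.0187]
for nme,P in(("top_tumbler",h+[0,.0375,0]),("top_tumbler_foot",h+[0,-.0625,0]),("lower_tumbler",[.4565,.2560,0])):
  print(nme,proj("scene",P).round(1),[(round(q["p"],2),np.round(q["xy"],1).tolist()) for q in robot.pinpoint(nme,"scene")[:3]])
cv2.imwrite("pics/m5.png",np.hstack([cv2.resize(a[110:230,220:340],(400,400),interpolation=2),cv2.resize(b,(400,400))])[:,:,::-1])
E
```

```text
[0.46567561 0.16643289 0.01833423] 14.8 [ 0.14973077 -0.06917876 -1.08657702]
top_tumbler [270.1 157.8] [(0.93, [270.0, 158.0]), (0.88, [296.8, 138.3])]
top_tumbler_foot [251.7 173.4] [(0.67, [254.0, 171.3]), (0.66, [299.0, 106.9])]
lower_tumbler [276.3 158.1] []
```

View pics/m5.png

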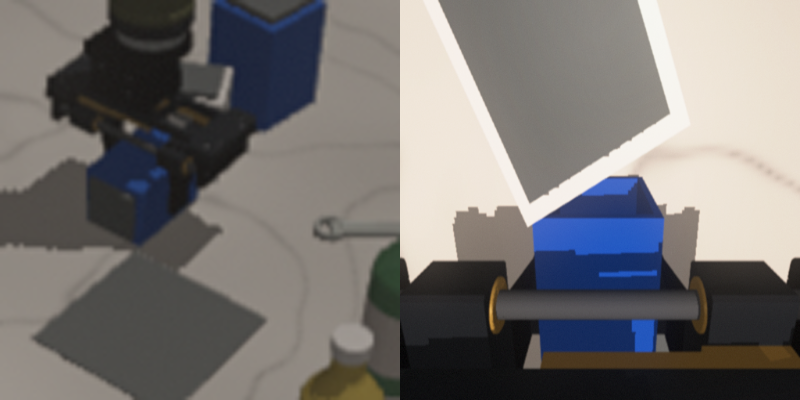

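Held horizontal, short of the mat corner, clear of the white tumbler. Lower and find the step.

Call:
jog_arm(series="0 0 0 -0.2 0;0 0 -0.2 -0.25 0;0 0 -0.4 -0.25 0;0 0 -0.4 -0.25 0")

```text
time_s: 15.4
ee_pos: [0.4651, 0.162, 0.0154]
eef_rot: [0.707, -0.009, 0.009, -0.707]
ft_force: [-0.1, 0.0, -1.4]
opening: 0.064
```

Call:
jog_arm(series="0 0 -0.15 0 0;0 0 -0.3 0 0;0 0 -0.3 0 0")

```text
time_s: 15.7
ee_pos: [0.4651, 0.161, 0.0157]
eef_rot: [-0.706, 0.008, -0.009, 0.708]
ft_force: [-0.4, 5.1, -1.9]
opening: 0.0637
```

Call:
jog_arm(series="0 0 -0.35 0.2 0;0 0 -0.55 0.5 0;0 0 -0.75 0.8 0;0 0 -0.75 0.8 0")

```text
time_s: 16.1
ee_pos: [0.4656, 0.1505, 0.0238]
eef_rot: [0.708, -0.009, 0.01, -0.706]
ft_force: [0.6, 0.9, -1.4]
opening: 0.0634
```

```bash
cat > ang.py <<'E'
from h import *
s=robot.read_state(); a=robot.camera("scene"); print(s["ee_pos"],s["time_s"],s["ft_force"],s["wrist_torque"])
h=s["ee_pos"]+[0,0,.0187]
for nme in("top_tumbler","top_tumbler_foot"): print(nme,[(round(q["p"],2),np.round(q["xy"],1).tolist()) for q in robot.pinpoint(nme,"scene")[:3]])
for p in range(0,91,15):
  f=np.radians(p); print(p,[proj("scene",h+[0,k*np.cos(f),k*np.sin(f)]).round(1).tolist() for k in(.0375,-.0625)])
E
python3 ang.py
```

```text
[0.46556215 0.15048603 0.02375302] 16.1 [ 0.62209846  0.91935898 -1.44774318] [ 0.02893224 -0.13344347 -0.01551906]
top_tumbler [(0.91, [297.8, 138.3]), (0.63, [267.3, 156.9]), (0.43, [200.7, 215.2])]
top_tumbler_foot [(0.57, [250.9, 171.6]), (0.57, [300.6, 107.5]), (0.4, [138.2, 329.2])]
0 [[267.3, 158.8], [248.6, 174.7]]
15 [[267.2, 156.6], [249.0, 178.4]]
30 [[266.6, 154.9], [250.2, 181.0]]
45 [[265.6, 153.8], [252.1, 182.5]]
60 [[264.2, 153.4], [254.5, 182.8]]
75 [[262.5, 153.9], [257.2, 181.8]]
90 [[260.7, 155.0], [260.2, 179.8]]
```

It slipped over the step, because I lifted before there was enough preload. Back off and retry with preload first.

Call:
jog_arm(series="0 0 0.8 0.2 0;0 0 1.5 0.2 0;0 0 1.5 -0.4 0;0 0 1.5 -0.82 0;0 0 1.5 -0.82 0;0 0 1.5 -0.82 0")

```text
time_s: 16.85
ee_pos: [0.4652, 0.1673, 0.0151]
eef_rot: [-0.707, 0.009, -0.009, 0.707]
ft_force: [0.7, 1.4, 0.2]
opening: 0.0635
```

Call:
jog_arm(series="0 0 -0.3 0 0;0 0 -0.6 0 0;0 0 -0.8 0 0;0 0 -0.8 0 0")

```text
time_s: 17.25
ee_pos: [0.465, 0.1601, 0.0153]
eef_rot: [-0.706, 0.009, -0.009, 0.708]
ft_force: [-1.1, 4.5, -1.2]
opening: 0.0636
```

Call:
jog_arm(series="0 0 -0.15 0 0;0 0 -0.3 0 0;0 0 -0.3 0 0")

```text
time_s: 17.55
ee_pos: [0.4649, 0.1595, 0.0155]
eef_rot: [-0.705, 0.008, -0.009, 0.709]
ft_force: [-1.4, 8.5, -1.6]
opening: 0.0639
```

Call:
jog_arm(series="0 0 -0.15 0 0;0 0 -0.3 0 0;0 0 -0.3 0 0")

```text
time_s: 17.85
ee_pos: [0.4648, 0.1588, 0.0157]
eef_rot: [-0.704, 0.007, -0.008, 0.71]
ft_force: [-0.1, 12.4, -2.0]
opening: 0.0638
```

Call:
jog_arm(series="0 0 -0.15 0 0;0 0 -0.3 0.05 0;0 0 -0.3 0.05 0")

```text
time_s: 18.15
ee_pos: [0.4647, 0.1572, 0.0166]
eef_rot: [-0.704, 0.007, -0.008, 0.711]
ft_force: [-2.0, 15.1, 1.3]
opening: 0.0637
```

Rotation is starting (15 N). Follow the arc in small steps.

Call:
jog_arm(series="0 0 -0.1 0.15 0;0 0 -0.2 0.3 0;0 0 -0.2 0.3 0")

```text
time_s: 18.45
ee_pos: [0.4645, 0.1536, 0.0192]
eef_rot: [-0.704, 0.007, -0.008, 0.71]
ft_force: [-1.6, 12.7, -0.8]
opening: 0.0639
```

```bash
python3 ang.py
```

```text
[0.46450166 0.15362314 0.0192493 ] 18.45 [-1.64493603 12.66622474 -0.78389093] [3.15613338 0.31456068 0.3147984 ]
top_tumbler [(0.93, [270.7, 157.2]), (0.84, [298.3, 140.6])]
top_tumbler_foot [(0.92, [250.0, 173.2]), (0.73, [299.7, 112.0])]
0 [[267.6, 159.3], [248.9, 175.2]]
15 [[267.4, 157.1], [249.3, 178.8]]
30 [[266.9, 155.4], [250.5, 181.5]]
45 [[265.8, 154.3], [252.4, 183.0]]
60 [[264.5, 154.0], [254.8, 183.2]]
75 [[262.8, 154.4], [257.5, 182.3]]
90 [[261.0, 155.6], [260.4, 180.2]]
```

The pads slid along instead: the tumbler is still horizontal and has slipped about 8 mm in the grip. The lever arm is too short. I'll set it down here and regrip higher on its side, about 20 mm above the axis, which needs roughly 7 N instead of 12 N.

Call:
jog_arm(series="0 0 0.4 0 0;0 0 0.9 0 0;0 0 0.9 -0.2 0;0 0 0.9 -0.3 0;0 0 0.9 -0.3 0")

```text
time_s: 19.1
ee_pos: [0.4656, 0.1574, 0.017]
eef_rot: [0.707, -0.009, 0.009, -0.707]
ft_force: [-3.0, 2.5, 12.1]
opening: 0.0639
```

Call:
jog_arm(series="0 0 0 -0.1 0;0 0 0 -0.1 0;0 0 0 -0.1 0")

```text
time_s: 19.4
ee_pos: [0.4657, 0.1578, 0.0163]
eef_rot: [-0.707, 0.008, -0.009, 0.707]
ft_force: [-3.8, 3.0, 13.3]
opening: 0.0642
```

Call:
jog_arm(series="0 0 0 0.1 0;8.7 0 0 0.1 0;8.7 0 0 0.1 0;8.7 0 0 0.1 0;8.7 0 0 0.1 0;8.7 0 0 5 0;8.7 0 0 9 0;8.7 0 0 12 0;8.7 0 0 12 0;8.7 0 0 12 0")

```text
time_s: 20.4
ee_pos: [0.4654, 0.1565, 0.135]
eef_rot: [0.707, -0.009, 0.009, -0.707]
ft_force: [-0.0, -0.5, -0.6]
opening: 0.0866
```

```bash
python3 - <<'E'
from h import *
b=robot.camera("wrist"); s=robot.read_state(); print(s["ee_pos"],s["time_s"],s["opening"]); np.save("b2.npy",b)
hsv=cv2.cvtColor(b,cv2.COLOR_RGB2HSV); m=(hsv[...,1]>120)&(hsv[...,0]>100)&(hsv[...,0]<130)
for v in range(80,250,15):
  bl=np.where(m[v])[0]
  if len(bl)>20: print(v,len(bl),[onz("wrist",x,v,.064).round(4)[:2].tolist() for x in (bl.min()-.5,bl.max()+.5)])
for n in("top_tumbler","top_tumbler_middle"):
  for q in robot.pinpoint(n,"wrist")[:2]: print(n,round(q["p"],2),np.round(q["xy"]),onz("wrist",*q["xy"],.032).round(4))
for q in robot.outline_of("top_tumbler","wrist")[:2]: print(q["extent"])
col=hsv[:,256]; print([(v,col[v].tolist()) for v in range(80,180,6)])
E
```

```text
[0.46456282 0.15634948 0.13397302] 20.45 0.086639038417018
140 60 [[0.4416, 0.2046], [0.4851, 0.2035]]
155 85 [[0.4328, 0.1938], [0.4954, 0.1922]]
170 84 [[0.4328, 0.1824], [0.4955, 0.1809]]
185 83 [[0.4321, 0.1708], [0.495, 0.1692]]
200 81 [[0.4321, 0.1588], [0.4944, 0.1572]]
215 80 [[0.432, 0.1463], [0.4945, 0.1448]]
230 79 [[0.432, 0.1336], [0.4947, 0.132]]
245 78 [[0.4312, 0.1204], [0.494, 0.1188]]
top_tumbler 0.91 [251. 135.] [0.4621 0.2037 0.032 ]
[209.8, 127.8, 298.8, 264.0]
[(80, [19, 21, 134]), (86, [15, 19, 137]), (92, [9, 13, 133]), (98, [10, 23, 136]), (104, [20, 10, 241]), (110, [16, 20, 218]), (116, [17, 25, 234]), (122, [18, 26, 235]), (128, [18, 25, 235]), (134, [111, 172, 188]), (140, [111, 174, 193]), (146, [111, 176, 193]), (152, [111, 178, 193]), (158, [111, 182, 191]), (164, [110, 189, 190]), (170, [111, 195, 188]), (176, [111, 193, 189])]
```

Call:
jog_arm(series="8.7 -0.1 0 -4 0;8.7 -0.1 0 -8 0;8.7 -0.1 0 -10.1 0;8.7 -0.1 0 -10.1 0;8.7 -0.1 0 -10.1 0;0 -0.1 0 -10.1 0;0 -0.1 0 -10.1 0;0 -0.1 0 -10.1 0;0 -0.1 0 -10.1 0;0 -0.1 0 -10.1 0")

```text
time_s: 21.6
ee_pos: [0.4648, 0.1569, 0.0345]
eef_rot: [0.707, -0.008, 0.009, -0.707]
ft_force: [-0.8, -1.0, 3.9]
opening: 0.0636
```

Call:
jog_arm(series="0 0 0 0.1 0;0 0.1 0 0.1 0;0 0.1 -0.2 0.1 0;0 0.1 -0.3 0.1 0;0 0.1 -0.3 0.1 0")

```text
time_s: 22.1
ee_pos: [0.4649, 0.1556, 0.0348]
eef_rot: [-0.706, 0.008, -0.009, 0.708]
ft_force: [-0.3, 5.5, -0.9]
opening: 0.064
```

Call:
jog_arm(series="0 0 -0.15 0 0;0 0 -0.3 0 0;0 0 -0.3 0 0")

```text
time_s: 22.4
ee_pos: [0.4649, 0.1548, 0.0353]
eef_rot: [-0.705, 0.008, -0.008, 0.709]
ft_force: [-1.0, 8.7, 0.6]
opening: 0.0637
```

Call:
jog_arm(series="0 0 -0.15 0.05 0;0 0 -0.3 0.15 0;0 0 -0.3 0.15 0")

```text
time_s: 22.7
ee_pos: [0.4648, 0.1521, 0.037]
eef_rot: [-0.705, 0.008, -0.008, 0.709]
ft_force: [-2.3, 10.1, 2.5]
opening: 0.0639
```

Call:
jog_arm(series="0 0 -0.2 0.15 0;0 0 -0.4 0.3 0;0 0 -0.4 0.3 0")

```text
time_s: 23.0
ee_pos: [0.4648, 0.1476, 0.04]
eef_rot: [-0.705, 0.008, -0.008, 0.709]
ft_force: [-2.7, 8.2, 3.0]
opening: 0.0636
```

```bash
cat > ang.py <<'E'
from h import *
s=robot.read_state(); a=robot.camera("scene"); print(s["ee_pos"],s["time_s"],s["ft_force"],s["wrist_torque"]); np.save("a.npy",a)
h=s["ee_pos"]+[0,0,.0187]; tr,b=-.021,.044
for nme in("top_tumbler","top_tumbler_foot"): print(nme,[(round(q["p"],2),np.round(q["xy"],1).tolist()) for q in robot.pinpoint(nme,"scene")[:3]])
for p in range(0,91,15):
  f=np.radians(p); print(p,[proj("scene",h+[0,k*np.cos(f)-tr*np.sin(f),k*np.sin(f)+tr*np.cos(f)]).round(1).tolist() for k in(b,b-.1)])
E
python3 ang.py
```

```text
[0.46476029 0.14755592 0.0399654 ] 23.0 [-2.73292812  8.19296412  3.00014342] [2.02700157 0.53969446 0.1927997 ]
top_tumbler [(0.97, [296.2, 138.2]), (0.69, [268.0, 154.9])]
top_tumbler_foot [(0.98, [300.5, 104.0]), (0.83, [250.6, 172.6])]
0 [[267.7, 159.4], [249.1, 175.2]]
15 [[268.5, 155.8], [250.5, 177.4]]
30 [[268.8, 152.5], [252.5, 178.5]]
45 [[268.4, 149.7], [255.0, 178.3]]
60 [[267.5, 147.6], [257.7, 177.0]]
75 [[266.0, 146.4], [260.6, 174.7]]
90 [[264.1, 146.2], [263.3, 171.4]]
```

Rotating now (about 7°). Continue.

Call:
jog_arm(series="0 0 -0.3 0.27 0;0 0 -0.6 0.52 0;0 0 -0.9 0.77 0;0 0 -1.2 1 0;0 0 -1.2 1 0")

```text
time_s: 23.65
ee_pos: [0.4653, 0.1308, 0.0496]
eef_rot: [0.708, -0.009, 0.009, -0.706]
ft_force: [-0.5, -0.1, 3.3]
opening: 0.064
```

```bash
python3 ang.py
```

```text
[0.46530825 0.13081955 0.04957755] 23.65 [-0.50405723 -0.07166139  3.3360631 ] [-0.04857655  0.02018617  0.00888974]
top_tumbler [(0.84, [297.4, 140.2]), (0.82, [266.1, 154.4])]
top_tumbler_foot [(0.81, [298.2, 108.0]), (0.68, [249.6, 174.4]), (0.45, [141.4, 328.0])]
0 [[264.9, 159.6], [245.9, 175.6]]
15 [[265.8, 155.9], [247.4, 177.9]]
30 [[266.0, 152.6], [249.5, 178.9]]
45 [[265.6, 149.8], [252.0, 178.8]]
60 [[264.6, 147.7], [254.8, 177.4]]
75 [[263.1, 146.5], [257.7, 175.1]]
90 [[261.1, 146.2], [260.5, 171.8]]
```

It popped over the step again but kept some rotation. I'll measure the angle by fitting the silhouette.

```bash
cat > fit.py <<'E'
from h import *
from itertools import product
def fit(cam="scene",y0=None,br=(.035,.055),tr=(-.026,-.012),ps=range(0,96,3),show=True):
    s=robot.read_state(); a=robot.camera(cam); h=s["ee_pos"]+[0,0,.0187]
    hsv=cv2.cvtColor(a,cv2.COLOR_RGB2HSV); blue=(hsv[...,1]>120)&(hsv[...,0]>100)&(hsv[...,0]<130)
    c=proj(cam,h); M=np.zeros(blue.shape,bool); u,v=c.round().astype(int); M[v-45:v+45,u-40:u+40]=1
    n,l,st,ce=cv2.connectedComponentsWithStats((blue&M).astype(np.uint8))
    # drop the big stationary tumbler: component nearest its place
    big=proj(cam,(.457,.383,.08)); keep=np.zeros_like(M)
    for i in range(1,n):
        if st[i,4]>15 and np.linalg.norm(ce[i]-big)>18: keep|=l==i
    sat=hsv[...,1]; bright=(sat<60)&(hsv[...,2]>95)
    k=robot.get_calibration(cam); R=np.array(k["R"]);t=np.array(k["t"]); best=[]
    for p,b,tt in product(ps,np.arange(br[0],br[1],.002),np.arange(tr[0],tr[1],.002)):
        f=np.radians(p); P=[]
        for ax,w in((b,.032),(b-.094,.032),(b-.094,.0255),(b-.1,.0255)):
            for sx in(-w,w):
                for sn in(-w,w):
                    q=tt+sn; P.append(h+[sx,ax*np.cos(f)-q*np.sin(f),ax*np.sin(f)+q*np.cos(f)])
        X=np.array(P)@R.T+t; uv=np.c_[k["fx"]*X[:,0]/X[:,2]+k["cx"],k["fy"]*X[:,1]/X[:,2]+k["cy"]]
        m=np.zeros(M.shape,np.uint8); cv2.fillConvexPoly(m,(cv2.convexHull(uv.astype(np.float32))*16).round().astype(np.int32),1,shift=4); m=m>0
        best.append(((keep&~m).sum()+(m&bright).sum(),p,round(b,3),round(tt,3)))
    best.sort(); print(s["ee_pos"].round(4),s["time_s"],s["ft_force"].round(1),keep.sum()); print(best[:6])
if __name__=="__main__": fit()
E
python3 fit.py
```

```text
[0.4654 0.1304 0.0495] 23.8 [-1.2 -1.1  3.8] 444
[(np.int64(2), 24, np.float64(0.049), np.float64(-0.022)), (np.int64(2), 24, np.float64(0.053), np.float64(-0.024)), (np.int64(2), 24, np.float64(0.053), np.float64(-0.022)), (np.int64(2), 27, np.float64(0.049), np.float64(-0.024)), (np.int64(2), 27, np.float64(0.053), np.float64(-0.024)), (np.int64(3), 24, np.float64(0.049), np.float64(-0.024))]
```

About 24° now, with its lower corner resting on the counter nearly under the pads, so friction alone can carry on. Continue the arc with light downward pressure.

Call:
jog_arm(series="0 0 -0.5 0.05 0;0 0 -1 0.1 0;0 0 -1.5 0.12 0;0 0 -2 0.12 0;0 0 -2 0.12 0")

```text
time_s: 24.35
ee_pos: [0.4649, 0.1103, 0.0501]
eef_rot: [0.707, -0.01, 0.009, -0.707]
ft_force: [-0.7, -0.6, -0.7]
opening: 0.0637
```

```bash
python3 -c "
from fit import fit
fit(br=(.043,.057),ps=range(10,70,3))"
```

```text
[0.4649 0.1103 0.0501] 24.35 [-0.7 -0.6 -0.7] 467
[(np.int64(5), 28, np.float64(0.047), np.float64(-0.022)), (np.int64(5), 28, np.float64(0.051), np.float64(-0.022)), (np.int64(6), 19, np.float64(0.047), np.float64(-0.022)), (np.int64(6), 22, np.float64(0.047), np.float64(-0.024)), (np.int64(6), 28, np.float64(0.045), np.float64(-0.022)), (np.int64(6), 28, np.float64(0.049), np.float64(-0.022))]
```

Call:
jog_arm(series="0 0 0.5 0.4 0;0 0 1.2 0.4 0;0 0 2.3 0.4 0;0 0 2.3 0 0;0 0 2.3 -0.2 0;0 0 2.3 -0.2 0")

```text
time_s: 25.0
ee_pos: [0.4645, 0.1348, 0.0478]
eef_rot: [0.707, -0.009, 0.008, -0.707]
ft_force: [-0.3, -0.1, -0.1]
opening: 0.0639
```

Call:
jog_arm(series="0 0 0 -0.2 0;0 0 0 -0.2 0")

```text
time_s: 25.2
ee_pos: [0.465, 0.1351, 0.047]
eef_rot: [0.707, -0.009, 0.009, -0.707]
ft_force: [-2.1, 0.7, 4.9]
opening: 0.0637
```

Call:
jog_arm(series="0 0 -0.4 0 0;0 0 -0.8 0 0;0 0 -0.8 0 0")

```text
time_s: 25.5
ee_pos: [0.4652, 0.1312, 0.0479]
eef_rot: [-0.705, 0.008, -0.009, 0.709]
ft_force: [-3.4, 8.9, 7.7]
opening: 0.0635
```

Call:
jog_arm(series="0 0 -0.2 0 0;0 0 -0.4 0.05 0;0 0 -0.4 0.05 0")

```text
time_s: 25.8
ee_pos: [0.4652, 0.1276, 0.0486]
eef_rot: [-0.705, 0.008, -0.009, 0.709]
ft_force: [-4.7, 8.3, 10.2]
opening: 0.0638
```

Call:
jog_arm(series="0 0 -0.2 0.05 0;0 0 -0.5 0.1 0;0 0 -0.5 0.1 0")

```text
time_s: 26.1
ee_pos: [0.465, 0.1218, 0.0494]
eef_rot: [-0.705, 0.008, -0.008, 0.709]
ft_force: [-4.8, 7.0, 10.2]
opening: 0.0637
```

```bash
python3 -c "
from fit import fit
fit(br=(.043,.057),ps=range(10,70,3))"
```

```text
[0.465  0.1218 0.0494] 26.1 [-4.8  7.  10.2] 438
[(np.int64(5), 31, np.float64(0.049), np.float64(-0.024)), (np.int64(5), 31, np.float64(0.055), np.float64(-0.024)), (np.int64(5), 34, np.float64(0.047), np.float64(-0.024)), (np.int64(5), 37, np.float64(0.047), np.float64(-0.024)), (np.int64(5), 37, np.float64(0.051), np.float64(-0.024)), (np.int64(5), 37, np.float64(0.057), np.float64(-0.022))]
```

Working: about 33° under 10 N. Keep going.

Call:
jog_arm(series="0 0 -0.3 0.04 0;0 0 -0.6 0.08 0;0 0 -0.9 0.1 0;0 0 -1.2 0.1 0;0 0 -1.2 0.1 0")

```text
time_s: 26.65
ee_pos: [0.4649, 0.1086, 0.0498]
eef_rot: [-0.706, 0.009, -0.008, 0.708]
ft_force: [-3.3, 5.0, 5.9]
opening: 0.0641
```

```bash
python3 -c "
from fit import fit
fit(br=(.043,.057),ps=range(20,80,3))"
```

```text
[0.4649 0.1086 0.0498] 26.65 [-3.3  5.   5.9] 432
[(np.int64(3), 38, np.float64(0.049), np.float64(-0.022)), (np.int64(3), 41, np.float64(0.049), np.float64(-0.022)), (np.int64(4), 38, np.float64(0.045), np.float64(-0.022)), (np.int64(4), 41, np.float64(0.045), np.float64(-0.022)), (np.int64(4), 41, np.float64(0.051), np.float64(-0.02)), (np.int64(4), 41, np.float64(0.055), np.float64(-0.022))]
```

Call:
jog_arm(series="0 0 -0.4 0 0;0 0 -0.8 -0.02 0;0 0 -1.2 -0.06 0;0 0 -1.6 -0.12 0;0 0 -2 -0.18 0;0 0 -2.4 -0.28 0;0 0 -2.4 -0.28 0")

```text
time_s: 27.4
ee_pos: [0.4653, 0.0843, 0.0468]
eef_rot: [-0.706, 0.008, -0.009, 0.708]
ft_force: [-2.5, 4.7, 4.4]
opening: 0.0638
```

```bash
python3 -c "
from fit import fit
fit(br=(.041,.057),ps=range(36,96,3))"
```

```text
[0.4653 0.0843 0.0468] 27.4 [-2.5  4.7  4.4] 399
[(np.int64(5), 51, np.float64(0.049), np.float64(-0.022)), (np.int64(5), 54, np.float64(0.041), np.float64(-0.022)), (np.int64(5), 54, np.float64(0.043), np.float64(-0.024)), (np.int64(5), 54, np.float64(0.043), np.float64(-0.022)), (np.int64(5), 54, np.float64(0.047), np.float64(-0.024)), (np.int64(5), 54, np.float64(0.047), np.float64(-0.022))]
```

Call:
jog_arm(series="0 0 -0.4 -0.14 0;0 0 -0.8 -0.28 0;0 0 -1.2 -0.46 0;0 0 -1.6 -0.66 0;0 0 -1.9 -0.8 0;0 0 -1.9 -0.8 0")

```text
time_s: 28.05
ee_pos: [0.4657, 0.0646, 0.0391]
eef_rot: [-0.706, 0.009, -0.009, 0.708]
ft_force: [-2.1, 3.5, 5.6]
opening: 0.0638
```

```bash
python3 -c "
from fit import fit
fit(br=(.041,.057),ps=range(45,105,3))"
```

```text
[0.4657 0.0646 0.0391] 28.05 [-2.1  3.5  5.6] 346
[(np.int64(2), 60, np.float64(0.051), np.float64(-0.026)), (np.int64(2), 60, np.float64(0.055), np.float64(-0.026)), (np.int64(2), 63, np.float64(0.045), np.float64(-0.026)), (np.int64(2), 63, np.float64(0.049), np.float64(-0.026)), (np.int64(2), 63, np.float64(0.051), np.float64(-0.026)), (np.int64(2), 63, np.float64(0.053), np.float64(-0.026))]
```

Call:
jog_arm(series="0 0 -0.4 -0.25 0;0 0 -0.8 -0.5 0;0 0 -0.8 -0.5 0")

```text
time_s: 28.4
ee_pos: [0.4656, 0.0562, 0.0339]
eef_rot: [-0.706, 0.009, -0.009, 0.708]
ft_force: [-1.2, 2.5, 5.4]
opening: 0.0638
```

```bash
python3 -c "
from fit import fit,robot,np,proj,onz
fit(br=(.041,.065),tr=(-.03,-.012),ps=range(50,105,3))
robot.camera('wrist'); h=robot.read_state()['ee_pos']+[0,0,.0187]
for n in('top_tumbler','top_tumbler_foot','top_tumbler_middle'): print(n,[(round(q['p'],2),np.round(q['xy'])) for q in robot.pinpoint(n,'wrist')[:2]])
print([q['extent'] for q in robot.outline_of('top_tumbler','wrist')[:1]])
for p in(60,70,80,90):
  f=np.radians(p); b=.049;t=-.024
  print(p,[proj('wrist',h+[0,b*np.cos(f)-q*np.sin(f),b*np.sin(f)+q*np.cos(f)]).round() for q in(t,t+.032,t-.032)])
"
```

```text
[0.4656 0.0562 0.0339] 28.4 [-1.2  2.5  5.4] 302
[(np.int64(0), 62, np.float64(0.057), np.float64(-0.022)), (np.int64(0), 65, np.float64(0.053), np.float64(-0.024)), (np.int64(0), 65, np.float64(0.055), np.float64(-0.024)), (np.int64(0), 65, np.float64(0.057), np.float64(-0.024)), (np.int64(0), 65, np.float64(0.057), np.float64(-0.022)), (np.int64(0), 65, np.float64(0.061), np.float64(-0.024))]
top_tumbler [(0.93, array([253., 242.]))]
top_tumbler_foot [(0.98, array([253., 198.]))]
top_tumbler_middle [(0.79, array([256., 218.]))]
[[149.6, 143.8, 356.1, 338.4]]
60 [array([253., 194.]), array([255., 283.]), array([252., 114.])]
70 [array([254., 216.]), array([256., 307.]), array([252., 127.])]
80 [array([254., 242.]), array([257., 329.]), array([252., 148.])]
90 [array([255., 271.]), array([257., 347.]), array([253., 179.])]
```

Wrist view puts it at about 79°. Finish the rotation.

Call:
jog_arm(series="0 0 -0.4 -0.15 0;0 0 -0.8 -0.3 0;0 0 -1 -0.35 0;0 0 -1 -0.35 0")

```text
time_s: 29.1
ee_pos: [0.4666, 0.0468, 0.0308]
eef_rot: [-0.706, 0.008, -0.01, 0.708]
ft_force: [-1.7, 3.7, 6.5]
opening: 0.064
```

```bash
cat > w.py <<'E'
from h import *
a=robot.camera('wrist'); s=robot.read_state(); h=s['ee_pos']+[0,0,.0187]; print(s['ee_pos'],s['ft_force'],s['time_s'])
for n in('top_tumbler','top_tumbler_foot','top_tumbler_middle'): print(n,[(round(q['p'],2),np.round(q['xy'])) for q in robot.pinpoint(n,'wrist')[:2]])
print([q['extent'] for q in robot.outline_of('top_tumbler','wrist')[:1]])
for p in(70,80,90,100):
  f=np.radians(p)
  for b,t in ((.049,-.024),(.055,-.024)):
    print(p,b,[proj('wrist',h+[0,x*np.cos(f)-q*np.sin(f),x*np.sin(f)+q*np.cos(f)]).round()[1] for x,q in((b,t),(b,t-.032),(b-.1,t))])
E
python3 w.py; cp pics/m5.png /tmp; python3 -c "
from h import *
snap('wrist','w6.png',1); snap('scene','s6.png',1)
a=cv2.imread('pics/w6.png');b=cv2.imread('pics/s6.png')
cv2.imwrite('pics/m6.png',np.hstack([cv2.resize(b[120:240,200:320],(400,400),interpolation=2),cv2.resize(a,(400,400))]))"
```

```text
[0.46655464 0.04682331 0.03082875] [-0.85296536  2.98360946  4.96329354] 29.15
top_tumbler [(0.58, array([254., 250.]))]
top_tumbler_foot [(0.73, array([250., 192.]))]
top_tumbler_middle [(0.96, array([254., 214.]))]
[[145.7, 141.9, 360.2, 346.8]]
70 0.049 [np.float64(216.0), np.float64(127.0), np.float64(211.0)]
70 0.055 [np.float64(216.0), np.float64(122.0), np.float64(211.0)]
80 0.049 [np.float64(242.0), np.float64(148.0), np.float64(198.0)]
80 0.055 [np.float64(247.0), np.float64(148.0), np.float64(200.0)]
90 0.049 [np.float64(270.0), np.float64(179.0), np.float64(186.0)]
90 0.055 [np.float64(280.0), np.float64(184.0), np.float64(189.0)]
100 0.049 [np.float64(299.0), np.float64(218.0), np.float64(175.0)]
100 0.055 [np.float64(313.0), np.float64(230.0), np.float64(179.0)]
```

```bash
python3 - <<'E'
from h import *
im=cv2.imread("pics/w6.png"); hsv=cv2.cvtColor(im,cv2.COLOR_BGR2HSV); m=(hsv[...,1]>120)&(hsv[...,0]>100)&(hsv[...,0]<130)
for v in list(range(136,176,4))+list(range(180,345,12)):
  bl=np.where(m[v])[0]
  print(v,len(bl),(bl.min(),bl.max()) if len(bl) else "", "".join("#" if x else "." for x in m[v,130:375:5]))
from scipy.optimize import least_squares
E
```

```text
136 0  .................................................
140 0  .................................................
144 0  .................................................
148 0  .................................................
152 52 (np.int64(289), np.int64(344)) .................................##########......
156 211 (np.int64(148), np.int64(358)) ....##########################################...
160 211 (np.int64(148), np.int64(358)) ....##########################################...
164 211 (np.int64(148), np.int64(358)) ....##########################################...
168 202 (np.int64(149), np.int64(358)) ....###.######################################...
172 190 (np.int64(149), np.int64(358)) ....###....###################################...
180 203 (np.int64(149), np.int64(357)) ....###.######################################...
192 207 (np.int64(150), np.int64(356)) ....##########################################...
204 207 (np.int64(150), np.int64(356)) ....##########################################...
216 205 (np.int64(151), np.int64(355)) .....#########################################...
228 204 (np.int64(152), np.int64(355)) .....#########################################...
240 203 (np.int64(152), np.int64(354)) .....########################################....
252 201 (np.int64(153), np.int64(353)) .....########################################....
264 200 (np.int64(154), np.int64(353)) .....########################################....
276 199 (np.int64(154), np.int64(352)) .....########################################....
288 0  .................................................
300 0  .................................................
312 195 (np.int64(156), np.int64(350)) ......#######################################....
324 194 (np.int64(157), np.int64(350)) ......#######################################....
336 192 (np.int64(158), np.int64(349)) ......######################################.....
```

```bash
cat > rim.py <<'E'
from h import *
def rim():
    im=robot.camera("wrist"); s=robot.read_state(); h=s["ee_pos"]+[0,0,.0187]
    hsv=cv2.cvtColor(im,cv2.COLOR_RGB2HSV); m=(hsv[...,1]>120)&(hsv[...,0]>100)&(hsv[...,0]<130)
    P=[]
    for v in range(100,345):
        bl=np.where(m[v,120:390])[0]+120
        if len(bl)>170:
            w=bl.max()-bl.min()+1; o,d=ray("wrist",(bl.min()+bl.max())/2,v); P.append(o+d*318.9*.064/w)
    P=np.array(P); c=np.polyfit(P[:,1],P[:,2],1); lo,hi=P[:,1].min(),P[:,1].max()
    tilt=np.degrees(np.arctan(c[0])); f=np.radians(90+tilt)
    print(s["ee_pos"].round(4),s["ft_force"].round(1),s["time_s"],"phi",(90+tilt).round(1),"rim y",lo.round(4),hi.round(4),"z",np.polyval(c,[lo,hi]).round(4),"hold",h.round(4))
    back=np.array([hi,np.polyval(c,hi)]); ax=np.array([np.cos(f),np.sin(f)]); n=np.array([-np.sin(f),np.cos(f)]) # axis toward mouth; n: toward -y face
    mc=back+.032*n; d=mc-h[1:]; print("b",(d@ax).round(4),"t",(d@n).round(4),"foot centre",(mc-.1*ax).round(4),"foot edges",(mc-.1*ax+.0255*n).round(4),(mc-.1*ax-.0255*n).round(4))
rim()
E
python3 rim.py
```

```text
[0.4666 0.0468 0.0309] [-0.6  4.4  6.9] 29.5 phi 81.5 rim y 0.0506 0.1099 z [0.1065 0.0977] hold [0.4666 0.0468 0.0496]
b 0.0569 t -0.0233 foot centre [0.0635 0.0035] foot edges [0.0383 0.0072] [ 0.0887 -0.0003]
```

Tilt is 81.5° with its rear foot edge on the counter, and the pads are 42 mm ahead of that edge, so pressing straight down will bring it flat.

Call:
jog_arm(series="0 0 0 -0.2 0;0 0 0 -0.4 0;0 0 0 -0.4 0")

```text
time_s: 29.8
ee_pos: [0.4664, 0.0438, 0.0273]
eef_rot: [0.708, -0.009, 0.01, -0.706]
ft_force: [-2.5, -2.7, 13.8]
opening: 0.0641
```

```bash
python3 rim.py
```

```text
[0.4664 0.0438 0.0273] [-3.4 -3.2 13.5] 29.85 phi 84.2 rim y 0.0491 0.1046 z [0.1039 0.0982] hold [0.4664 0.0438 0.046 ]
b 0.0581 t -0.0232 foot centre [0.0627 0.002 ] foot edges [0.0373 0.0046] [ 0.0881 -0.0006]
```

Call:
jog_arm(series="0 0 0 -0.15 0;0 0 0 -0.3 0;0 0 0 -0.3 0")

```text
time_s: 30.15
ee_pos: [0.4663, 0.0422, 0.0246]
eef_rot: [0.709, -0.009, 0.01, -0.706]
ft_force: [-6.6, -6.1, 18.0]
opening: 0.0634
```

```bash
python3 rim.py
```

```text
[0.4663 0.0422 0.0246] [-4.8 -6.6 17.8] 30.2 phi 83.2 rim y 0.0485 0.1011 z [0.1029 0.0966] hold [0.4663 0.0422 0.0433]
b 0.0599 t -0.0202 foot centre [0.0575 0.0011] foot edges [0.0322 0.0041] [ 0.0828 -0.0019]
```

Call:
jog_arm(series="0 0 -0.3 0.05 0;0 0 -0.7 0.1 0;0 0 -1 0.1 0;0 0 -1.2 0.1 0")

```text
time_s: 30.6
ee_pos: [0.466, 0.0341, 0.0243]
eef_rot: [-0.706, 0.008, -0.01, 0.708]
ft_force: [0.3, 4.2, 6.4]
opening: 0.0635
```

```bash
python3 rim.py
```

```text
[0.466  0.0338 0.0243] [-1.4  3.8  6.1] 30.65 phi 83.8 rim y 0.0396 0.0923 z [0.1027 0.0969] hold [0.466  0.0338 0.043 ]
b 0.0599 t -0.0203 foot centre [0.0496 0.001 ] foot edges [0.0242 0.0037] [ 0.0749 -0.0018]
```

Pressing at 18 N no longer turns it, so it may already be flat. I'll use my last picture to decide.

```bash
python3 -c "
from h import *
b=robot.camera('scene'); a=robot.camera('wrist')
cv2.imwrite('pics/m7.png',np.hstack([cv2.resize(b[130:230,210:310],(450,450),interpolation=2),cv2.resize(a,(350,450))])[:,:,::-1])"
```

```text
(no output)
```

View pics/m7.png

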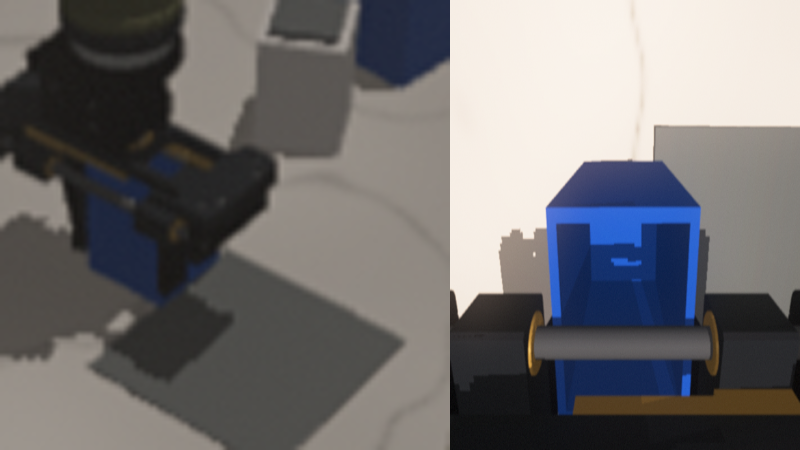

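```bash
sed -i 's/    P=np.array(P); c=/    P=np.array(P); W=np.array(W); i=W.argmax(); print("rows",len(P)-i,"maxw",W[i]); P=P[i:]; c=/; s/    P=\[\]/    P=[];W=[]/; s/w=bl.max()-bl.min()+1;/w=bl.max()-bl.min()+1; W.append(w);/' rim.py; python3 rim.py
```

```text
rows 131 maxw 226
[0.466  0.0338 0.0244] [-1.5  3.5  7.7] 30.8 phi 87.4 rim y 0.0397 0.0923 z [0.1016 0.0993] hold [0.466  0.0338 0.0431]
b 0.0588 t -0.0239 foot centre [0.0559 0.0008] foot edges [0.0304 0.0019] [ 0.0814 -0.0003]
```

Upright to within measurement, rim at 0.100 m. Move it 6 mm away from the mat's side, set it down, release, back off and measure.

Call:
jog_arm(series="0 0 0.3 0.5 0;0 -0.6 0.3 0.5 0;0 -0.6 0.3 0.5 0;0 -0.6 0.3 0.1 0;0 -0.6 0.3 -0.1 0;0 -0.6 0.3 -0.1 0")

```text
time_s: 31.4
ee_pos: [0.459, 0.0342, 0.0231]
eef_rot: [0.708, -0.01, 0.009, -0.706]
ft_force: [-3.7, -4.2, 10.6]
opening: 0.0637
```

Call:
jog_arm(series="8.7 0 0 0 0;8.7 0 0 0 0;8.7 0 0 0 0;8.7 0 0 0 0;8.7 0 0 0 0;8.7 0 0 4 0;8.7 0 0 9 0;8.7 0 2.5 14 0;8.7 0 2.5 16 0;8.7 0 2.5 16 0;8.7 0 2.5 16 0")

```text
time_s: 32.5
ee_pos: [0.4591, 0.0607, 0.1826]
eef_rot: [0.707, -0.009, 0.009, -0.707]
ft_force: [-0.4, 0.2, 0.2]
opening: 0.0868
```

```bash
cat > look.py <<'E'
from h import *
b=robot.camera("wrist"); s=robot.read_state(); print(s["ee_pos"].round(4),s["time_s"],s["opening"])
for n,z in(("top_tumbler",.1),("top_tumbler_foot",0),("top_tumbler_middle",.05)): print(n,[(round(q["p"],2),np.round(q["xy"]).tolist(),onz("wrist",*q["xy"],z).round(4).tolist()) for q in robot.pinpoint(n,"wrist")[:2]])
hsv=cv2.cvtColor(b,cv2.COLOR_RGB2HSV); m=(hsv[...,1]>120)&(hsv[...,0]>100)&(hsv[...,0]<130)
n,l,st,_=cv2.connectedComponentsWithStats(m.astype(np.uint8))
for i in range(1,n):
  if st[i,4]>1500: print(st[i])
for v in range(60,300,10):
  bl=np.where(m[v])[0]
  if len(bl)>20: print(v,len(bl),bl.min(),bl.max(),[onz("wrist",x,v,.1).round(4)[:2].tolist() for x in (bl.min()-.5,bl.max()+.5)])
E
python3 look.py
```

```text
[0.4584 0.0605 0.1817] 32.55 0.08723702065585605
top_tumbler [(0.83, [253.0, 195.0], [0.4567, 0.0623, 0.1])]
top_tumbler_foot []
top_tumbler_middle [(0.88, [256.0, 182.0], [0.4592, 0.0597, 0.05])]
[ 214  144   81   90 6234]
150 33 244 288 [[0.4502, 0.0992], [0.4847, 0.0983]]
160 81 214 294 [[0.4267, 0.0919], [0.4894, 0.0904]]
170 75 214 294 [[0.4262, 0.084], [0.4896, 0.0824]]
180 81 214 294 [[0.4256, 0.0759], [0.4897, 0.0743]]
190 79 215 293 [[0.4259, 0.0676], [0.489, 0.066]]
200 78 216 293 [[0.4262, 0.0591], [0.4891, 0.0576]]
210 77 216 292 [[0.4257, 0.0505], [0.4884, 0.049]]
220 77 216 292 [[0.4251, 0.0417], [0.4885, 0.0402]]
230 75 217 291 [[0.4254, 0.0327], [0.4877, 0.0312]]
```

Standing mouth up, centre (0.4575, 0.0615). Regrip centred.

Call:
jog_arm(series="8.7 -0.05 0.1 -4 0;8.7 -0.05 0.1 -8 0;8.7 -0.05 0.1 -12 0;8.7 -0.05 0.1 -13.5 0;8.7 -0.05 0.1 -13.5 0;0 -0.05 0.1 -13.5 0;0 -0.05 0.1 -13.5 0;0 -0.05 0.1 -13.5 0;0 -0.05 0.1 -13.5 0;0 -0.05 0.1 -13.5 0")

```text
time_s: 33.7
ee_pos: [0.4596, 0.0618, 0.0488]
eef_rot: [0.707, -0.008, 0.01, -0.707]
ft_force: [-0.1, -0.1, 7.0]
opening: 0.0636
```

Call:
jog_arm(series="0 0 0 3 0;0 0 0 7 0;0 0 0 11 0;0 0 0 16 0;0 1 -4 18 0;0 2 -8.5 19 -0.04;0 3 -13 19 -0.095;0 4 -17.5 19 -0.095;0 5 -22 19 -0.095;0 6 -26.5 19 -0.095;0 7 -31 19 -0.095;0 7 -31 19 -0.095")

```text
time_s: 34.9
ee_pos: [0.527, -0.2569, 0.2359]
eef_rot: [0.706, -0.047, 0.046, -0.705]
ft_force: [-0.8, -0.4, -1.5]
opening: 0.0637
```

Call:
jog_arm(series="0 1.5 -4.5 1 0;0 3 -9 1 0;0 4.5 -13.5 1 0;0 5 -18 1 0;0 5 -22 1 0;0 5 -26 1 0;0 5 -30 1 0;0 5 -32 1 0;0 5 -32 1 0;0 5 -32 1 0")

```text
time_s: 35.9
ee_pos: [0.5786, -0.5674, 0.2465]
eef_rot: [-0.705, 0.043, -0.042, 0.707]
ft_force: [0.1, 0.7, -1.2]
opening: 0.0636
```

```bash
python3 - <<'E'
from h import *
b=robot.camera("wrist"); s=robot.read_state(); print(s["ee_pos"].round(4),s["time_s"],s["opening"],s["ft_force"].round(1),np.degrees(s["joints"]).round()); np.save("b3.npy",b)
for n in("soap_dish","jar"): print(n,[(round(q["p"],2),np.round(q["xy"]).tolist(),onz("wrist",*q["xy"],0).round(4).tolist()) for q in robot.pinpoint(n,"wrist")[:2]])
for n,z in(("jar",.052),("soap_dish",.02)):
  for q in robot.outline_of(n,"wrist")[:1]:
    k,_=cv2.findContours(q["pixels"].astype(np.uint8),0,2); k=max(k,key=cv2.contourArea)
    P=np.array([onz("wrist",*p[0],z)[:2] for p in k])
    r=cv2.minAreaRect((P*1000).astype(np.float32)); print(n,q["extent"],r, cv2.minEnclosingCircle((P*1000).astype(np.float32)))
E
```

```text
[ 0.5792 -0.5665  0.2472] 35.95 0.06358393977929047 [ 0.4  0.1 -1.8] [ 56.  42. -29.  49.  19.  93.  28.]
soap_dish [(0.66, [232.0, 70.0], [0.5662, -0.4578, 0.0])]
jar []
soap_dish [175.7, 30.5, 283.7, 105.7] ((563.7250366210938, -460.21112060546875), (80.51254272460938, 120.38066101074219), 82.68257904052734) ((563.1746826171875, -460.2236328125), 70.55091857910156)
```

Call:
jog_arm(series="0 0 4.5 0 -0.005;0 0 9 0 -0.005;0 0 13.5 0 -0.005;0 0 18 0 -0.005;0 0 19.5 0 -0.005;0 0 19.5 0 -0.005;0 0 19.5 0 -0.005")

```text
time_s: 36.85
ee_pos: [0.5783, -0.3741, 0.2483]
eef_rot: [0.707, -0.044, 0.044, -0.705]
ft_force: [0.1, -1.1, -1.3]
opening: 0.0637
```

```bash
python3 - <<'E'
from h import *
from scipy.spatial.transform import Rotation as Ro
b=robot.camera("wrist"); s=robot.read_state(); print(s["ee_pos"].round(4),s["time_s"],np.degrees(np.arctan2(*Ro.from_quat(s["eef_rot"]).as_matrix()[:2,0][::-1])))
print("jar",[(round(q["p"],2),np.round(q["xy"]).tolist(),onz("wrist",*q["xy"],0).round(4).tolist()) for q in robot.pinpoint("jar","wrist")[:2]])
for q in robot.outline_of("jar","wrist")[:1]:
    k,_=cv2.findContours(q["pixels"].astype(np.uint8),0,2); k=max(k,key=cv2.contourArea)
    for z in(.04,.052):
      P=np.array([onz("wrist",*p[0],z)[:2] for p in k]); print(q["extent"],z,(P.min(0)*1000).round(),(P.max(0)*1000).round(),cv2.minEnclosingCircle((P*1000).astype(np.float32)))
for c in("top","scene"):
  a=robot.camera(c)
  for q in robot.outline_of("jar",c)[:1]:
    k,_=cv2.findContours(q["pixels"].astype(np.uint8),0,2); k=max(k,key=cv2.contourArea)
    P=np.array([onz(c,*p[0],.045)[:2] for p in k]); print(c,cv2.minEnclosingCircle((P*1000).astype(np.float32)))
  for n in("jar","soap_dish"): print(c,n,[onz(c,*q["xy"],0).round(4).tolist() for q in robot.pinpoint(n,c)[:1]])
E
```

```text
[ 0.5779 -0.3752  0.2478] 36.9 -7.2817138380275575
jar []
[218.1, 0.3, 285.5, 35.5] 0.04 [ 561. -240.] [ 632. -202.] ((595.9872436523438, -208.58294677734375), 35.7390022277832)
[218.1, 0.3, 285.5, 35.5] 0.052 [ 562. -242.] [ 630. -205.] ((595.7108764648438, -211.36172485351562), 34.57762908935547)
top ((599.4765014648438, -190.00723266601562), 39.727535247802734)
top jar [[0.6053, -0.1955, 0.0]]
top soap_dish [[0.6785, 0.2855, 0.0]]
scene ((607.4002685546875, -203.41175842285156), 53.914546966552734)
scene jar [[0.6, -0.1899, 0.0]]
scene soap_dish [[0.5686, -0.4556, 0.0]]
```

Call:
jog_arm(series="0 0.3 4.9 0 0;0 0.3 4.9 0 0;0 0.3 4.9 0 0")

```text
time_s: 37.7
ee_pos: [0.5824, -0.3221, 0.2482]
eef_rot: [0.706, -0.043, 0.043, -0.706]
ft_force: [-0.1, -0.8, -0.3]
opening: 0.0638
```

```bash
python3 - <<'E'
from h import *
b=robot.camera("wrist"); s=robot.read_state(); print(s["ee_pos"].round(4),s["time_s"])
for q in robot.outline_of("jar","wrist")[:1]:
    k,_=cv2.findContours(q["pixels"].astype(np.uint8),0,2); k=max(k,key=cv2.contourArea).reshape(-1,2)
    mask=q["pixels"]; print(q["extent"])
    from scipy.optimize import minimize
    yy,xx=np.mgrid[0:384,0:512]; th=np.linspace(0,2*np.pi,40)
    def sil(c):
        m=np.zeros((384,512),np.uint8); pts=np.array([proj("wrist",(c[0]+.038*np.cos(a),c[1]+.038*np.sin(a),z)) for a in th for z in(0,.052)],np.float32)
        cv2.fillConvexPoly(m,(cv2.convexHull(pts)*16).round().astype(np.int32),1,shift=4); return (m>0)
    r=minimize(lambda c:(sil(c/1000)^mask).sum(),[599,-192],method="Nelder-Mead",options=dict(initial_simplex=[[599,-192],[604,-192],[599,-187]],maxiter=40)); print("jar",r.x,r.fun,mask.sum())
for n in("top_tumbler",): print([(round(q["p"],2),np.round(q["xy"])) for q in robot.pinpoint(n,"wrist")[:1]], proj("wrist",s["ee_pos"]+[0,0,.0537]))
E
```

```text
[ 0.5817 -0.3241  0.248 ] 37.75
[219.4, 8.7, 291.1, 84.9]Traceback (most recent call last):
  File "<stdin>", line 11, in <module>
    res = _minimize_neldermead(fun, x0, args, callback, bounds=bounds,
                               **options)
    fxr = func(xr)
    fx = function(np.copy(x), *(wrapper_args + args))
  File "<stdin>", line 11, in <lambda>
  File "<stdin>", line 9, in sil
  File "h.py", line 9, in proj
    k=robot.get_calibration(c); p=np.array(k["R"])@np.array(X)+np.array(k["t"])
ValueError: time passes only in moves, steps and waits
```

Cache the calibration once and do it in a vectorised way.

```bash
python3 - <<'E'
from h import *
from scipy.optimize import minimize
b=robot.camera("wrist"); s=robot.read_state(); k=robot.get_calibration("wrist"); R=np.array(k["R"]);t=np.array(k["t"]); print(s["ee_pos"].round(4),s["time_s"])
mask=robot.outline_of("jar","wrist")[0]["pixels"]; th=np.linspace(0,2*np.pi,40)
def sil(c):
    X=np.array([(c[0]+.038*np.cos(a),c[1]+.038*np.sin(a),z) for a in th for z in(0,.052)])@R.T+t
    uv=np.c_[k["fx"]*X[:,0]/X[:,2]+k["cx"],k["fy"]*X[:,1]/X[:,2]+k["cy"]].astype(np.float32)
    m=np.zeros((384,512),np.uint8); cv2.fillConvexPoly(m,(cv2.convexHull(uv)*16).round().astype(np.int32),1,shift=4); return m>0
r=minimize(lambda c:(sil(c/1000)^mask).sum(),[599,-192],method="Nelder-Mead",options=dict(initial_simplex=[[599,-192],[604,-192],[599,-187]],maxiter=50)); print("jar",r.x,r.fun,mask.sum())
E
```

```text
[ 0.5812 -0.3255  0.2476] 37.85
jar [ 596.89619446 -198.17733002] 415.0 4456
```

Jar and dish estimates agree within about 5 mm: dish (0.5645,−0.459), jar (0.599,−0.194), yaw −7.3°. The midpoint is (0.5815,−0.327). Lower there.

Call:
jog_arm(series="0 0 -0.15 -4 0;0 0 -0.15 -8 0;0 0 -0.15 -12 0;0 0 -0.15 -16 0;0 0 -0.15 -18.5 0;0 0 -0.15 -19.3 0;0 0 -0.15 -19.5 0;0 0 -0.15 -19.5 0;0 0 -0.15 -19.5 0")

```text
time_s: 38.8
ee_pos: [0.583, -0.3263, 0.0548]
eef_rot: [0.706, -0.043, 0.045, -0.705]
ft_force: [0.0, -0.1, -1.5]
opening: 0.0638
```

Call:
jog_arm(series="0 0 0 -0.2 0;0 0 0 -0.4 0;0 0 0 -0.5 0;0 0 0 -0.5 0")

```text
time_s: 39.2
ee_pos: [0.5821, -0.3259, 0.0489]
eef_rot: [0.706, -0.044, 0.045, -0.705]
ft_force: [-1.3, 1.3, 3.9]
opening: 0.0637
```

Call:
jog_arm(series="8.7 0 0 0.05 0;8.7 0 0 0.05 0;8.7 0 0 0.05 0;8.7 0 0 0.05 0;8.7 0 0 0.05 0;8.7 0 0 3 0;8.7 0 0 7 0;8.7 0 0 11 0;8.7 0 0 15 0;8.7 0 0 18 0;8.7 0 -3 20 0;8.7 0 -8 20 0")

```text
time_s: 40.4
ee_pos: [0.5855, -0.4022, 0.2537]
eef_rot: [0.707, -0.039, 0.044, -0.705]
ft_force: [0.4, -0.6, 0.8]
opening: 0.0872
```

Call:
jog_arm(series="8.7 0 -4 4 0;8.7 0 -8 8 0;8.7 0 -8 8 0;8.7 0 -8 8 0")

```text
time_s: 40.8
ee_pos: [0.5814, -0.4883, 0.3289]
eef_rot: [0.706, -0.045, 0.046, -0.705]
ft_force: [0.2, 0.4, -0.9]
opening: 0.0869
```

```bash
python3 - <<'E'
from h import *
from scipy.optimize import minimize
def K(c): k=robot.get_calibration(c); return k,np.array(k["R"]),np.array(k["t"])
def hullmask(k,R,t,X):
    X=np.array(X)@R.T+t; uv=np.c_[k["fx"]*X[:,0]/X[:,2]+k["cx"],k["fy"]*X[:,1]/X[:,2]+k["cy"]].astype(np.float32)
    m=np.zeros((384,512),np.uint8); cv2.fillConvexPoly(m,(cv2.convexHull(uv)*16).round().astype(np.int32),1,shift=4); return m>0
th=np.linspace(0,2*np.pi,40)
jar=lambda c:[(c[0]+.038*np.cos(a),c[1]+.038*np.sin(a),z) for a in th for z in(0,.052)]
def box(c,hx,hy,z0,z1):
    ca,sa=np.cos(c[2]),np.sin(c[2]); return [(c[0]+ca*x-sa*y,c[1]+sa*x+ca*y,z) for x in(-hx,hx) for y in(-hy,hy) for z in(z0,z1)]
tum=lambda c:box(c,.032,.032,.006,.1)+box(c,.0255,.0255,0,.006)
dish=lambda c:box(c,.06,.04,0,.02)
s=robot.read_state(); print(s["ee_pos"].round(4),s["opening"])
for cam in("wrist","top","scene"):
  robot.camera(cam); k,R,t=K(cam)
  for n,f,x0,c0 in(("top_tumbler",tum,(.582,-.326,-.127),None),("jar",jar,(.599,-.194),None),("soap_dish",dish,(.5645,-.459,-.127),None)):
    best=None
    for q in robot.outline_of(n,cam)[:3]:
      m=q["pixels"]; o=hullmask(k,R,t,f(x0))
      if (m&o).sum()<.3*m.sum(): continue
      d=np.eye(len(x0))*([.004,.004,.08][:len(x0)]); S=[np.array(x0)]+[np.array(x0)+e for e in d]
      r=minimize(lambda c:(hullmask(k,R,t,f(c))^m).sum(),x0,method="Nelder-Mead",options=dict(initial_simplex=S,maxiter=120)); best=(r.x.round(4).tolist(),int(r.fun),int(m.sum()));break
    print(cam,n,best)
  if cam!="wrist":
    for n in("lower_tumbler","lotion","mouthwash","wrench","brush","aerator","mat"):
      print("  ",n,[(round(q["p"],2),onz(cam,*q["xy"],0).round(3)[:2].tolist()) for q in robot.pinpoint(n,cam)[:2]])
print(robot.read_state()["time_s"])
E
```

```text
[ 0.5814 -0.4883  0.3289] 0.0868920888436822
wrist top_tumbler ([0.5804, -0.3243, -0.1157], 59, 3274)
wrist jar None
wrist soap_dish ([0.563, -0.4585, -0.1252], 237, 4536)
top top_tumbler ([0.5787, -0.3249, -0.0549], 46, 483)
top jar ([0.5972, -0.1897], 37, 401)
top soap_dish ([0.5638, -0.4578, -0.112], 63, 814)
   lower_tumbler [(0.6, [0.454, 0.244])]
   lotion [(0.94, [0.776, -0.023])]
   mouthwash [(0.79, [0.767, 0.116])]
   wrench [(0.62, [0.678, 0.281])]
   brush [(0.76, [0.764, -0.237]), (0.44, [0.564, -0.464])]
   aerator [(0.43, [0.448, -0.104])]
   mat [(0.9, [0.575, 0.028])]
scene top_tumbler ([0.5823, -0.324, -0.1669], 38, 1585)
scene jar ([0.5964, -0.1891], 122, 853)
scene soap_dish ([0.5649, -0.4557, -0.1361], 216, 1862)
   lower_tumbler [(0.9, [0.455, 0.246])]
   lotion [(0.9, [0.792, -0.034]), (0.48, [0.584, -0.324])]
   mouthwash [(0.82, [0.764, 0.105])]
   wrench [(0.61, [0.693, 0.292])]
   brush [(0.84, [0.775, -0.243]), (0.45, [0.566, 0.028])]
   aerator []
   mat [(0.91, [0.567, 0.024])]
42.1
```

The tumbler is within 2 mm of the midpoint in both the top and scene views, and upright and square. Everything else is in place and the arm is clear. Handing in.

```bash
python3 -c "
from cell import robot
print(robot.job_done())"
```

```text
the job is handed in; nothing more can be done
None
```

The blue tumbler now stands mouth up on the counter, midway between the soap dish and the jar, and the job is handed in. The last clock reading before handing in was 42 s of the 61 s allowed.

**What I did:** I lifted it off the white tumbler and laid it on its side on the mat by hinging it on the mat's edge. I let go and backed off, then took it again, turned it mouth up at the mat's corner, carried it over and released it.

**What went wrong on the way:**
- The second turn slipped over the mat's edge twice, and once the tumbler slid about 8 mm in the grip.
- Because of that I set it down and regripped it twice on the counter beside the mat: once lying, once standing. It was not dropped.
- The peak wrist force I saw was about 20 N, well below the 120 N limit.

**Last checks:**
- **Position:** the tumbler was within about 2 mm of the dish–jar midpoint in both the top and scene views.
- **Squareness:** the near (wrist) view gave the tumbler's yaw as −6.6° against −7.2° for the dish. The coarse top and scene fits of the tumbler's yaw scattered by about 3°.
- **Other objects:** they read where they were at the start. The aerator is the weak one: the top view placed it about 15 mm off with low confidence (0.43), and the scene view did not find it. The gripper did not work near it.
- **Last look:** my 12 pictures were used up, so these final checks were numeric only.

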